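Pack bearing housings into the wash cassette

TASK

Pack the bearing housings for the parts washer: flip the cassette's cam lever up to free its sliding stop, stand every housing that is on the cart upright on the bed between the two low ribs, feet across the bed and bores in line, then slide the stop up so that the whole row is held tight against the fixed end plate with no gaps. Flip the lever fully down again to lock the stop, and then fold the barred cover fully shut over the row. Leave the other tools and parts where they are.

Things in the scene. Friction and masses are not known exactly. Their poses are not given: they have to be found in the camera images.
- cassette: fixed steel wash cassette, base 170 (x) x 310 (y) x 12 high; its top is the bed. Origin: centre of the underside; y runs along the bed to the fixed end plate (90 wide, 44 above the bed, inner face at y = 130), x to the hinge side. Two ribs 5 high run along y, inner faces at x = -35 and 35. Hinge posts 70 high at x = 78, y = -120 and 120; a cover rest 58 high at x = -74, y = 146
- end_face (a point): foot of the end plate's inner face: on the bed, middle of its width (cassette x 0, y 130, z 12), axes as the cassette's
- stop (a joint): travel of the sliding stop along the bed towards the end plate, m: 0 fully back (clamping face 180 mm from the end plate), up to 0.13 (50 mm from it). Stiff slide, about 6 N; it cannot be slid while the cam lever is down
- stop_face (a point): on the bed in the middle of the stop's clamping face (jaw 64 wide in x, 42 high, 12 thick), axes as the cassette's; behind it (-y) lies the carriage, 58 long and 13 high, that bears the cam lever
- stop_knob (a point): grip of the stop: upright black cylinder 18 in diameter, on an arm 100 mm from the bed's middle on the robot's side, 30 behind the clamping face; the point is on its axis 30 above the bed; the knob reaches from 7 to 47 above the bed
- lever (a joint): cam lever on the stop, rad: 0 down = locked (points to -y, away from the end plate, its ball 12 above the pivot), 1.4 up = free (about upright). It swings about the cassette's x axis and stays where it is left; the stop is free when it is above about 0.75
- lever_pivot (a point): the cam lever's pivot: 28 behind the stop's clamping face and 22 above the bed, moving with the stop
- lever_ball (a point): centre of the black ball, 20 in diameter, at the lever's end, 62 from the pivot
- cover (a joint): barred steel cover hinged along the cassette's far (+x) side, rad: 0 fully shut (level above the bed), about 1.57 upright, 1.9 fully open. A stiff hinge: it stays where it is left; about 5 N at the handle
- cover_hinge (a point): middle of the cover's hinge line, 70 above the cassette's underside at cassette x +78, y 0; the cover's panel is 154 from hinge to free edge, 270 along y, 6 thick
- cover_handle (a point): centre of the cover's black roller handle, a cylinder 14 in diameter and 30 long parallel to the hinge, 128 from the hinge along the panel and 36 off its outer face's mid-plane (above it when shut), on a 12 wide stem. Pinched by its two ends it lets the cover turn in the fingers
- housing_a: one of 2 to 4 identical cast bearing housings (some may be absent): aluminium foot 60 long (its x) x 32 wide (its y) x 9 high; on it an upright 40 (x) x 28 (y) with a rounded top, 47 high in all, with a dark bore through it along its y. Origin: centre of the underside, z up. 0.2 kg. Grip the upright across its 40 mm (along x)
- housing_b: one of 2 to 4 identical cast bearing housings (some may be absent): aluminium foot 60 long (its x) x 32 wide (its y) x 9 high; on it an upright 40 (x) x 28 (y) with a rounded top, 47 high in all, with a dark bore through it along its y. Origin: centre of the underside, z up. 0.2 kg. Grip the upright across its 40 mm (along x)
- housing_c: one of 2 to 4 identical cast bearing housings (some may be absent): aluminium foot 60 long (its x) x 32 wide (its y) x 9 high; on it an upright 40 (x) x 28 (y) with a rounded top, 47 high in all, with a dark bore through it along its y. Origin: centre of the underside, z up. 0.2 kg. Grip the upright across its 40 mm (along x)
- housing_d: one of 2 to 4 identical cast bearing housings (some may be absent): aluminium foot 60 long (its x) x 32 wide (its y) x 9 high; on it an upright 40 (x) x 28 (y) with a rounded top, 47 high in all, with a dark bore through it along its y. Origin: centre of the underside, z up. 0.2 kg. Grip the upright across its 40 mm (along x)
- socket: bystander: upright steel socket 34 in diameter, 45 high; origin under its centre
- bowl: bystander: steel bowl 140 across, 35 high; origin under its centre
- wrench: bystander: steel spanner 190 long, lying flat along its x
- pliers: bystander: pliers 165 long with red grips, lying along its x
- gasket: bystander: flat steel flange plate 75 x 45 x 3 with three holes, lying flat

How it is judged:
By the outcome, as a careful person would: the job done as asked, in the order asked, and still so for the second after the job is handed in, with the robot touching nothing.
Of housing_a, housing_b, housing_c, housing_d only 2 to 4 are there at a start; the rules pass over those that are not, and their reading is None.
At some moment in a run one of housing_a, housing_b, housing_c, housing_d may be knocked a few centimetres aside while the robot is not near it.
It also fails if it takes over 210 s, if anything falls off the work surface, if the arm or the gripper's body presses on something with over 40 N, if the wrist force passes 120 N, or if a joint passes its speed limit or range.

ROBOT

A 6-joint arm with a two-finger parallel gripper is mounted at the origin on the work surface. World frame = base frame: x ahead of the robot, y to its left, z up, the work surface at z = 0. Lengths are in mm, angles in rad, forces in N, time in s.
With the tool pointing down it reaches from about 350 to 775 mm from the base axis. Payload 7.3 kg.
Tool frame: the origin (TCP) lies at the very end of the fingers, on their centre line; the grasp point (between the pads) lies 19 mm behind it; z points along the fingers, y is the line along which they close (so a half turn about z gives the same grasp; the last joint's range is limited). The gripper opens to 92 mm and grips with 3 to 60 N. Pads are 19 mm wide; open, the fingers measure 130 mm over their backs; the gripper's body (75 mm by 190 mm) begins 47 mm behind the grasp point.
Start: joints at [1.163, 0.342, 1.524, -0, 1.275, -0.146], TCP at [135.865, 507.135, 226.741] pointing down, gripper open.
Joint ranges: [-2.53, 2.53], [-0.77, 2.02], [0.04, 2.7], [-1, 4.14], [0.28, 2.66], [-3.11, 3.11]. Speed limits (rad/s): [2.57, 2.57, 3.14, 3.14, 3.14, 3.14].

INTERFACE

Orientations are given as [roll, pitch, yaw] about the fixed x, y, z axes, in that order (R = Rz(yaw) Ry(pitch) Rx(roll)).
In Python, from plant import get_obs, optics, ticket, finder gives the robot as it stands.
- The arm moves only by the tool send_rows, never from a script. Its arguments are lists of equal length, an entry for each row: "offset": the shift along the tool's x, y, z scaled (see below), a list of three; "delta_rot": the turn, a rotation vector about the tool's x, y, z scaled (see below), a list of three. In form: {"offset": [[dx, dy, dz], ...], "delta_rot": [[rx, ry, rz], ...]}. A call has 1 to 8 rows; each row is the pose to reach, as a shift and turn from the pose commanded when the call began, along the tool's axes at that moment, turning the shorter way round; what a row does not reach only later rows make up. The controller multiplies each number of a shift by 120 mm and each number of a turn by 360 degrees. A row lasts 1/8 s, in which the tool goes at most 62.5 mm and 10.7 degrees, less where a joint would pass 70% of its speed; a pose out of reach is approached as far as the arm can. A call with a number of a shift or a turn outside -1 to 1 is refused whole. A call with a gripper value outside its range is refused whole. "grip" is the opening, from 0 (shut) to 1 (fully open), set as the call begins (left out, the last holds). The fingers move at their own pace and stop on an object; the grip force is fixed at half the most. Time passes only in rows, so rows that repeat a pose let the fingers close. It gives the time, the measured TCP pose, the force, the opening and the grip force at its end, in the units of the state.
- get_obs(): the state, without advancing time (a new reading comes with each control period).
- optics.capture(name): name is "scene" or "top" or "wrist"; returns the picture (400x640x3 uint8, red, green, blue); there is no depth.
- optics.get_calibration(name): a dict with "fx", "fy", "cx", "cy" (pixels), "k1" (the pictures are not rectified: a ray, as slopes to the right and down, at radius r is drawn at 1 + k1 r^2 times it, then the intrinsics apply), "world_from_camera" (4x4, takes a point from camera to world coordinates). Camera axes: x right, y down, z forward; pixel columns grow to the right and rows downward; lengths in mm; the calibration is good to about 2 mm. A picture is of the moment at which its call begins: read the wrist's pose just before it. get_calibration takes no time and is no camera call; for the wrist camera it gives the pose at the moment of the call.
- ticket.close_job(): hands the job in; it is judged then, once.
Trained networks look in the newest picture that a camera, given by its name, has taken for a name from the list of things; names that differ only in an ending like _2 or _b are one class to them, and where a whole thing is asked for, a point or a joint stands for the part that bears it (a point fixed in the world has none). Each returns a list of dicts, best first, with "confidence" (0 to 1); they miss things now and then, are a little off and sometimes report something else, mostly with a low value. They report only what shows in the picture. A call takes as long as a camera call.
- finder.boxes_of(target, camera): "box" ([left, top, right, bottom] in pixels, round what is visible of it).
- finder.silhouettes(target, camera): "region" (400x640 bool, what is visible of it) and "box" ([left, top, right, bottom] in pixels, round what is visible of it).
- finder.pinpoint(target, camera): "uv" ([column, row] in pixels: a listed point, or the origin of a listed thing).
The state is a dict: "time": time; "joint_positions": joint angles; "dq": joint speeds; "tau": joint torques, N m; "tool_pos": TCP position; "tcp_rot": TCP orientation; "contact_force": force on the tool from outside, world axes, zero at the start; "moment": the same for the moment, N m; "grip_width": finger opening in mm; "finger_force": force on a finger pad.
Only numpy, scipy, OpenCV 4.12 (cv2) and the standard library are available. Lean on these libraries where they do the work, as an engineer would, in place of code of your own. Each camera call takes 0.05 s, during which the arm holds its last target. There are 200 camera calls.

## Working session

There is one attempt and no reset: what is moved stays moved. The work goes in short steps, Python scripts to look and compute and a tool call to move; the robot and the scene stay as the last step left them, time stands still between calls to the robot, and variables do not carry over. Pictures are saved under pics/ and viewed, at most 17 in all, crops included, and the job is handed in when it is done.

Besides the shell and the picture viewer there is one more tool, called after "Request:" as name(argument=value, ...), one argument or row to a line, values as JSON. send_rows: Moves the arm, as the interface text tells. Its arguments: {"type":"object","properties":{"offset":{"type":"array"},"delta_rot":{"type":"array"},"grip":{"type":"number"}},"required":["offset","delta_rot"]}

```bash
mkdir -p pics; ls
cat > h.py <<'E'
import numpy as np, cv2
from scipy.spatial.transform import Rotation as R
from plant import get_obs, optics, ticket, finder
def ray(cam,uv,cal=None):
    c=cal or optics.get_calibration(cam)
    d=np.array([(uv[0]-c['cx'])/c['fx'],(uv[1]-c['cy'])/c['fy']]); u=d.copy()
    for _ in range(20): u=d/(1+c['k1']*(u@u))
    T=np.array(c['world_from_camera']); v=T[:3,:3]@np.array([u[0],u[1],1.])
    return T[:3,3],v/np.linalg.norm(v)
def onz(cam,uv,z,cal=None):
    o,v=ray(cam,uv,cal); return o+v*(z-o[2])/v[2]
def tri(rs):
    A=np.zeros((3,3));b=np.zeros(3)
    for o,v in rs:
        P=np.eye(3)-np.outer(v,v);A+=P;b+=P@o
    return np.linalg.solve(A,b)
def proj(cam,p,cal=None):
    c=cal or optics.get_calibration(cam)
    T=np.linalg.inv(np.array(c['world_from_camera'])); q=T[:3,:3]@np.asarray(p,float)+T[:3,3]
    s=q[:2]/q[2]; s=s*(1+c['k1']*(s@s)); return np.array([c['fx']*s[0]+c['cx'],c['fy']*s[1]+c['cy']])
def snap(cam,name=None):
    im=optics.capture(cam)
    if name: cv2.imwrite(f'pics/{name}.png',im[:,:,::-1])
    return im
def st():
    o=get_obs(); print({k:np.round(o[k],3).tolist() for k in ('time','tool_pos','tcp_rot','contact_force','grip_width','finger_force','joint_positions')}); return o
def go(p,yaw=None,rot=None):
    """offset/rot numbers from current measured pose to world TCP p, (tool down, tool y at world angle yaw)"""
    o=get_obs(); Rc=R.from_euler('xyz',o['tcp_rot'])
    off=Rc.inv().apply(np.asarray(p,float)-o['tool_pos'])/120
    Rt=Rc if rot is None and yaw is None else (rot or down(yaw))
    d=(Rc.inv()*Rt).as_rotvec()/(2*np.pi)
    print('off',np.round(off,4),'rot',np.round(d,4))
def down(a):
    # tool y along world angle a, z down
    y=np.array([np.cos(a),np.sin(a),0]);z=np.array([0,0,-1.]);x=np.cross(y,z)
    return R.from_matrix(np.stack([x,y,z],1))
E
cat > a.py <<'E'
from h import *
st()
for c in ('scene','top'):
    snap(c,c+'0')
    cal=optics.get_calibration(c); print(c,np.round(np.array(cal['world_from_camera'])[:3],2).tolist(),cal['fx'],cal['k1'])
    for t in ('cassette','end_face','stop_face','stop_knob','lever_pivot','lever_ball','cover_hinge','cover_handle','housing_a','socket','bowl'):
        print(c,t,[(np.round(d['uv'],1).tolist(),round(d['confidence'],2)) for d in finder.pinpoint(t,c)][:6])
E
python3 a.py
```

```text
pics
{'time': 0.0, 'tool_pos': [135.69, 506.737, 226.058], 'tcp_rot': [-3.14, -0.0, 2.88], 'contact_force': [0.61, 0.296, -0.693], 'grip_width': 92.068, 'finger_force': 0.0, 'joint_positions': [1.163, 0.343, 1.525, -0.0, 1.275, -0.146]}
scene [[-0.63, 0.51, -0.58, 1202.3], [0.77, 0.41, -0.48, 563.57], [-0.0, -0.75, -0.66, 860.62]] 408.671832203698 0.032760834150985296
scene cassette [([305.7, 208.7], 0.67)]
scene end_face [([335.0, 230.9], 0.78)]
scene stop_face [([309.2, 209.9], 0.55)]
scene stop_knob [([325.5, 185.0], 0.87)]
scene lever_pivot [([301.4, 199.0], 0.91), ([407.1, 226.6], 0.67)]
scene lever_ball [([286.9, 190.0], 0.44), ([270.7, 150.1], 0.21)]
scene cover_hinge [([284.6, 205.7], 0.59), ([307.2, 208.2], 0.46)]
scene cover_handle [([261.5, 184.0], 0.69), ([420.5, 280.7], 0.61), ([440.4, 256.1], 0.32)]
scene housing_a [([442.0, 256.2], 0.84), ([421.9, 284.3], 0.64), ([404.5, 226.2], 0.6)]
scene socket [([352.0, 285.7], 0.77)]
scene bowl [([212.3, 166.6], 0.79)]
top [[-0.02, -1.0, 0.09, 398.49], [-1.0, 0.02, 0.01, -13.79], [-0.01, -0.09, -1.0, 1291.91]] 441.67481873673785 -0.11623089079661683
top cassette [([333.8, 193.5], 0.85)]
top end_face [([291.2, 191.6], 0.62)]
top stop_face [([332.5, 192.3], 0.78)]
top stop_knob [([337.1, 225.6], 0.81)]
top lever_pivot [([341.7, 197.6], 0.94)]
top lever_ball [([195.1, 238.4], 0.72), ([359.4, 195.8], 0.45), ([342.5, 130.1], 0.28)]
top cover_hinge [([338.8, 165.5], 0.76), ([194.9, 237.2], 0.45)]
top cover_handle [([343.8, 132.6], 0.83)]
top housing_a [([243.5, 243.5], 0.71), ([194.8, 194.0], 0.69), ([197.2, 236.9], 0.66)]
top socket [([235.0, 153.8], 0.46)]
top bowl [([465.1, 176.8], 0.79), ([341.4, 167.8], 0.52)]
```

```bash
cat > b.py <<'E'
from h import *
a=cv2.imread('pics/top0.png')[90:310,120:520]; b=cv2.imread('pics/scene0.png')[110:340,180:500]
cv2.imwrite('pics/top0c.png',cv2.resize(a,(800,440),interpolation=cv2.INTER_CUBIC)); cv2.imwrite('pics/scene0c.png',cv2.resize(b,(800,575),interpolation=cv2.INTER_CUBIC))
S={'end_face':(335,230.9),'stop_face':(309.2,209.9),'stop_knob':(325.5,185),'lever_pivot':(301.4,199),'lever_ball':(286.9,190),'cover_handle':(261.5,184),'cover_hinge':(284.6,205.7),'cassette':(305.7,208.7)}
T={'end_face':(291.2,191.6),'stop_face':(332.5,192.3),'stop_knob':(337.1,225.6),'lever_pivot':(341.7,197.6),'lever_ball':(359.4,195.8),'cover_handle':(343.8,132.6),'cover_hinge':(338.8,165.5),'cassette':(333.8,193.5)}
for k in S: print(k,np.round(tri([ray('scene',S[k]),ray('top',T[k])]),1))
for u in ((243.5,243.5),(194.8,194),(197.2,236.9)): print('top h',np.round(onz('top',u,0),1))
for u in ((442,256.2),(421.9,284.3),(404.5,226.2)): print('scene h',np.round(onz('scene',u,0),1))
E
python3 b.py
```

```text
end_face [541.9  65.9   5.7]
stop_face [532.  -49.4  14.8]
stop_knob [435.5 -60.8  44.4]
lever_pivot [519.1 -81.1  31.4]
lever_ball [ 523.6 -133.    42.5]
cover_handle [669.4 -81.5 187.1]
cover_hinge [604.2 -71.6  70. ]
cassette [531.5 -57.2  14.2]
top h [394.4 207.1   0. ]
top h [543.6 352.    0. ]
top h [416.2 344.7   0. ]
scene h [427.6 349.5   0. ]
scene h [545.4 352.8  -0. ]
scene h [392.  211.5   0. ]
```

View pics/top0c.png

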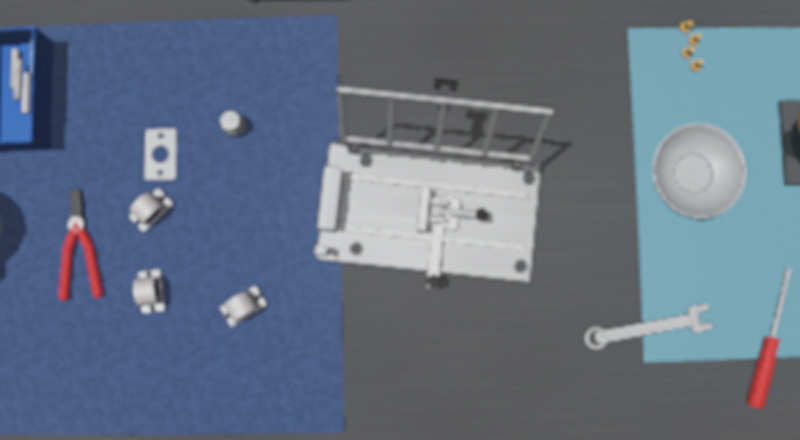

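View pics/scene0c.png

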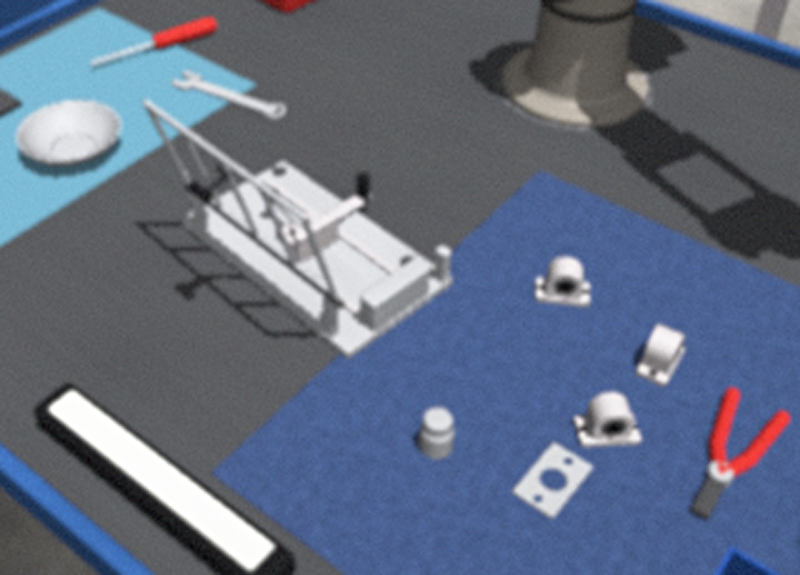

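Three upright housings, at about (394,208), (544,352) and (420,347). The stop is at mid-travel, the lever is down and the cover is open. Next I'll check the gripper's shape and get a closer look at the cassette.

View pics/scene0.png

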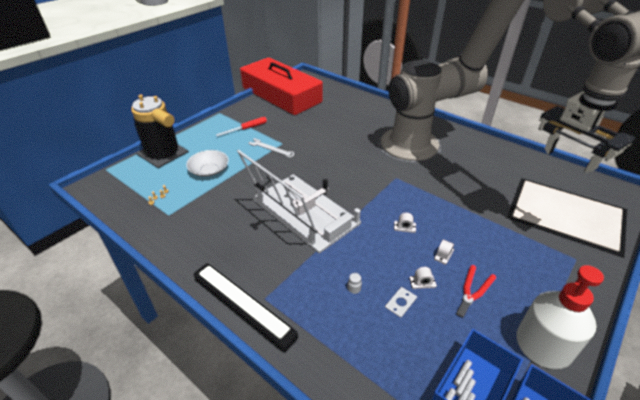

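Run:
```python
from h import *
o=get_obs();c=optics.get_calibration('wrist')
Rt=R.from_euler('xyz',o['tcp_rot']).as_matrix();T=np.array(c['world_from_camera'])
print(np.round(Rt.T@T[:3,:3],2),Rt.T@(T[:3,3]-o['tool_pos']),c['fx'],c['k1'])
go([480,-40,330],yaw=-0.08)
go([480,-40,330],yaw=-0.08+np.pi)
```

```text
[[-0.   -0.96 -0.27]
 [ 1.   -0.    0.  ]
 [-0.   -0.27  0.96]] [ 7.27201207e+01  5.46924614e-02 -1.57447932e+02] 314.77792670562786 -0.051215630105360066
off [-3.9501 -3.6619 -0.8607] rot [ 0.     -0.      0.2211]
off [-3.9501 -3.6619 -0.8607] rot [ 0.      0.     -0.2789]
```

The gripper's wide side lies along its closing direction. Going above the cassette for a wrist view.

Request:
send_rows(
  offset=[
    [-0.33,-0.31,-0.2],
    [-0.66,-0.62,-0.4],
    [-1,-0.92,-0.6],
    [-1,-0.92,-0.86],
  ],
  delta_rot=[
    [0,0,0],
    [0,0,0],
    [0,0,0],
    [0,0,0],
  ],
)

```text
time: 1.7
tool_pos: [224.6, 366.8, 330.7]
tcp_rot: [-3.141, 0.0, 2.875]
contact_force: [-0.2, 0.3, 0.2]
grip_width: 92.0
finger_force: 0.0
```

Request:
send_rows(
  offset=[
    [-0.33,-0.31,0],
    [-0.66,-0.62,0],
    [-1,-0.92,0],
  ],
  delta_rot=[
    [0,0,0],
    [0,0,0],
    [0,0,0],
  ],
)

```text
time: 2.08
tool_pos: [311.0, 230.4, 330.2]
tcp_rot: [3.141, 0.001, 2.881]
contact_force: [0.1, 0.2, 0.3]
grip_width: 91.6
finger_force: 0.0
```

Request:
send_rows(
  offset=[
    [-0.33,-0.31,0],
    [-0.66,-0.62,0],
    [-1,-0.92,0],
  ],
  delta_rot=[
    [0,0,0],
    [0,0,0],
    [0,0,0],
  ],
)

```text
time: 2.45
tool_pos: [398.5, 92.4, 330.2]
tcp_rot: [3.141, 0.001, 2.88]
contact_force: [0.6, 0.6, 0.2]
grip_width: 92.2
finger_force: 0.0
```

Request:
send_rows(
  offset=[
    [-0.33,-0.31,0],
    [-0.66,-0.62,0],
    [-0.95,-0.9,0],
    [-0.95,-0.9,0],
    [-0.95,-0.9,0],
    [-0.95,-0.9,0],
    [-0.95,-0.9,0],
    [-0.95,-0.9,0],
  ],
  delta_rot=[
    [0,0,0.03],
    [0,0,0.055],
    [0,0,0.085],
    [0,0,0.11],
    [0,0,0.14],
    [0,0,0.165],
    [0,0,0.195],
    [0,0,0.221],
  ],
)

```text
time: 3.45
tool_pos: [480.0, -39.8, 329.9]
tcp_rot: [3.142, -0.0, 1.485]
contact_force: [0.5, 0.7, 0.4]
grip_width: 91.7
finger_force: 0.0
```

Run:
```python
from h import *
st()
snap('wrist','w1')
T={}
for t in ('cassette','end_face','stop_face','stop_knob','lever_pivot','lever_ball','cover_hinge','cover_handle'):
    r=finder.pinpoint(t,'wrist'); T[t]=[(np.round(d['uv'],1).tolist(),round(d['confidence'],2)) for d in r][:3]; print(t,T[t])
for t,z in (('end_face',12),('stop_face',12),('stop_knob',42),('lever_pivot',34),('lever_ball',46),('cover_hinge',70)):
    if T[t]: print(t,np.round(onz('wrist',T[t][0][0],z),1))
```

```text
{'time': 3.45, 'tool_pos': [480.007, -39.798, 329.927], 'tcp_rot': [3.142, -0.0, 1.485], 'contact_force': [0.521, 0.72, 0.354], 'grip_width': 91.746, 'finger_force': 0.0, 'joint_positions': [-0.242, 0.198, 1.438, 0.0, 1.505, -0.157]}
cassette [([354.6, 176.5], 0.72), ([287.3, 187.1], 0.63)]
end_face []
stop_face [([355.8, 166.8], 0.97), ([270.9, 351.9], 0.36)]
stop_knob [([286.5, 188.3], 0.91), ([352.9, 226.2], 0.44)]
lever_pivot [([358.3, 184.7], 0.77)]
lever_ball [([354.3, 228.0], 0.76)]
cover_hinge [([413.4, 186.3], 0.59)]
cover_handle [([511.1, 210.7], 0.85)]
stop_face [530.1 -46.   12. ]
stop_knob [425.5 -64.5  42. ]
lever_pivot [530.4 -69.1  34. ]
lever_ball [ 520.2 -131.8   46. ]
cover_hinge [601.8 -69.   70. ]
```

View pics/w1.png

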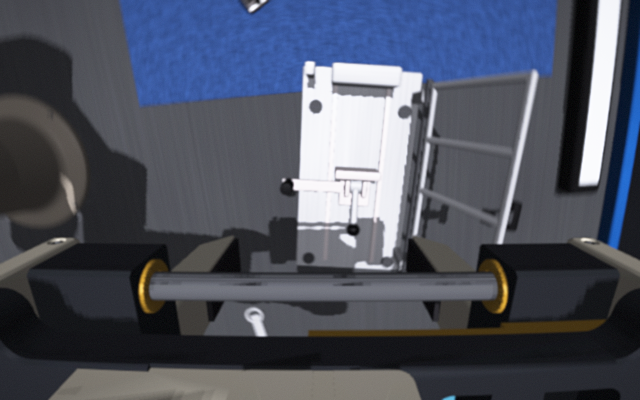

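```bash
cat > fit.py <<'E'
from h import *
from scipy.optimize import least_squares
W=optics.get_calibration('wrist');Sc=optics.get_calibration('scene');Tp=optics.get_calibration('top')
def pts(p):
    cx,cy,a,s,l,c=p
    f=-50+s
    n=lambda q:np.array([cx+q[0]*np.cos(a)-q[1]*np.sin(a),cy+q[0]*np.sin(a)+q[1]*np.cos(a),q[2]])
    e=0.195+l
    h=lambda r,o:np.array([78-r*np.cos(c)+o*np.sin(c),0,70+r*np.sin(c)+o*np.cos(c)])
    d=dict(cassette=(0,0,0),end_face=(0,130,12),stop_face=(0,f,12),stop_knob=(-100,f-30,42),lever_pivot=(0,f-28,34),lever_ball=(0,f-28-62*np.cos(e),34+62*np.sin(e)),cover_hinge=(78,0,70),cover_handle=h(128,36),
     c1=(85,155,12),c2=(85,-155,12),c3=(-85,-155,12),c4=(-85,155,12),e1=(-45,130,56),e2=(45,130,56))
    return {k:n(v) for k,v in d.items()}
obs=[(Sc,k,u) for k,u in {'end_face':(335,230.9),'stop_face':(309.2,209.9),'stop_knob':(325.5,185),'lever_pivot':(301.4,199),'lever_ball':(286.9,190),'cover_handle':(261.5,184)}.items()]
obs+=[(Tp,k,u) for k,u in {'end_face':(291.2,191.6),'stop_face':(332.5,192.3),'stop_knob':(337.1,225.6),'lever_pivot':(341.7,197.6),'lever_ball':(359.4,195.8),'cover_handle':(343.8,132.6),'cassette':(333.8,193.5),'c1':(285,162.5),'c2':(390,179),'c3':(385,230),'c4':(278.5,219)}.items()]
obs+=[(W,k,u) for k,u in {'stop_face':(355.8,166.8),'stop_knob':(286.5,188.3),'lever_pivot':(358.3,184.7),'lever_ball':(354.3,228),'cover_handle':(511.1,210.7),'c4':(302,66),'e1':(334,86),'e2':(401,87)}.items()]
def res(p):
    P=pts(p); return np.concatenate([proj('',P[k],c)-u for c,k,u in obs])
r=least_squares(res,[531,-60,-.08,.06*1000,0,1.8],loss='soft_l1',f_scale=2,x_scale=[10,10,.1,10,.1,.1])
print(np.round(r.x,3))
for (c,k,u),e in zip(obs,res(r.x).reshape(-1,2)): print('W' if c is W else 'S' if c is Sc else 'T',k,np.round(e,1))
for k,v in pts(r.x).items(): print(k,np.round(v,1))
E
python3 fit.py
```

```text
[ 5.29243e+02 -6.18720e+01 -1.19000e-01  6.62090e+01 -1.11000e-01
  1.80200e+00]
S end_face [-1.  -0.8]
S stop_face [-1.8  0.8]
S stop_knob [-1.3 -1.1]
S lever_pivot [-0.4  1.9]
S lever_ball [0.8 0.1]
S cover_handle [-0.7  0.7]
T end_face [-1.2 -0.7]
T stop_face [-3.7  2.3]
T stop_knob [-0.8  4. ]
T lever_pivot [-3.  -2.9]
T lever_ball [1.  0.8]
T cover_handle [-1.9  0.4]
T cassette [0.4 2.1]
T c1 [-0.5 -1. ]
T c2 [-0.4 -7.5]
T c3 [-0.1 -0.7]
T c4 [-0.   0.1]
W stop_face [ 0.7 -0.2]
W stop_knob [ 1.8 -0.7]
W lever_pivot [-1.6  3.1]
W lever_ball [-0.1  0.3]
W cover_handle [-0.   4.7]
W c4 [0.8 0.7]
W e1 [-2.9 -2.6]
W e2 [-0.8 -0.3]
cassette [529.2 -61.9   0. ]
end_face [544.7  67.2  12. ]
stop_face [531.2 -45.8  12. ]
stop_knob [428.3 -63.7  42. ]
lever_pivot [527.8 -73.6  34. ]
lever_ball [ 520.5 -134.9   39.2]
cover_hinge [606.7 -71.1  70. ]
cover_handle [670.6 -78.8 186.3]
c1 [632.  82.  12.]
c2 [ 595.3 -225.9   12. ]
c3 [ 426.5 -205.7   12. ]
c4 [463.2 102.1  12. ]
e1 [500.   72.5  56. ]
e2 [589.3  61.9  56. ]
```

Cassette fit: centre (529,-62), yaw -0.119, stop at 66 mm, ball near (520,-135,46). Now a tilted hover over the lever ball.

```bash
cat >> h.py <<'E'
CX,CY,YAW=529.2,-61.9,-0.119
def c2w(q): 
    c,s=np.cos(YAW),np.sin(YAW); return np.array([CX+q[0]*c-q[1]*s,CY+q[0]*s+q[1]*c,q[2]])
def w2c(w):
    c,s=np.cos(YAW),np.sin(YAW); d=np.asarray(w,float)-[CX,CY,0]; return np.array([d[0]*c+d[1]*s,-d[0]*s+d[1]*c,d[2]])
def tilt(t):
    c,s=np.cos(t),np.sin(t)
    return R.from_euler('z',YAW)*R.from_matrix(np.stack([[0,1,0],[c,0,s],[s,0,-c]],1).astype(float))
def axz(rot): return rot.as_matrix()[:,2]
E
python3 - <<'E'
from h import *
r=tilt(np.radians(20)); b=c2w([0,16-28-60.8,46])
print(b,r.as_euler('xyz')); go(b-axz(r)*108,rot=r)
E
```

```text
[ 520.55723212 -134.1851476    46.        ] [ 2.79252680e+00 -2.22044605e-16  1.45179633e+00]
off [-0.7453  0.0907  1.5203] rot [-0.0555 -0.0011  0.0064]
```

Request:
send_rows(
  offset=[
    [-0.2,0.03,0.3],
    [-0.4,0.06,0.6],
    [-0.6,0.09,0.8],
    [-0.745,0.09,1],
  ],
  delta_rot=[
    [-0.02,0,0.003],
    [-0.04,0,0.006],
    [-0.0555,-0.001,0.0064],
    [-0.0555,-0.001,0.0064],
  ],
  grip=0.54,
)

```text
time: 4.4
tool_pos: [482.4, -130.2, 209.1]
tcp_rot: [2.792, -0.0, 1.451]
contact_force: [0.7, -0.4, 0.3]
grip_width: 56.5
finger_force: 0.0
```

Run:
```python
from h import *
o=st(); snap('wrist','w2')
for t in ('lever_ball','lever_pivot','stop_face'):
    print(t,[(np.round(d['uv'],1).tolist(),round(d['confidence'],2)) for d in finder.pinpoint(t,'wrist')][:2])
b=c2w([0,16-28-60.8,46]); print(proj('wrist',b))
r=tilt(np.radians(20)); go(b-axz(r)*60,rot=r); go(b+axz(r)*12,rot=r)
```

```text
{'time': 4.4, 'tool_pos': [482.356, -130.227, 209.091], 'tcp_rot': [2.792, -0.0, 1.451], 'contact_force': [0.662, -0.401, 0.342], 'grip_width': 56.459, 'finger_force': 0.0, 'joint_positions': [-0.5, 0.137, 1.913, 0.183, 0.774, -0.49]}
lever_ball [([307.0, 183.2], 0.77)]
lever_pivot [([299.3, 128.6], 0.82)]
stop_face [([292.9, 102.1], 0.91)]
[302.38816896 187.28388603]
off [-2.000e-04 -1.785e-01  8.915e-01] rot [-0.0001 -0.0001 -0.0003]
off [-4.0000e-04 -1.7820e-01  1.4915e+00] rot [-0.0001 -0.0001 -0.0003]
```

View pics/w2.png

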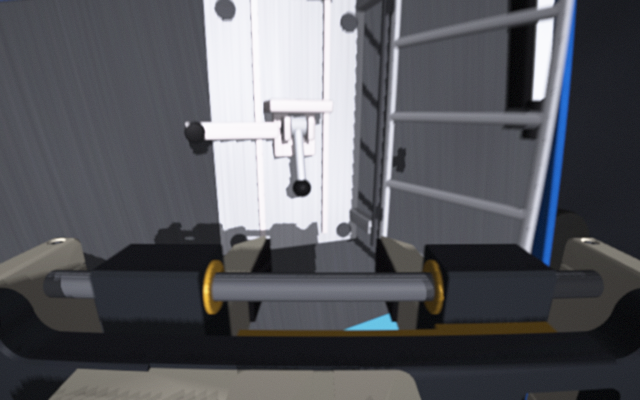

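The ball shows at (302,187), exactly where the fit puts it. Descending to pinch it.

Request:
send_rows(
  offset=[
    [0,-0.178,0.3],
    [0,-0.178,0.6],
    [0,-0.178,0.9],
  ],
  delta_rot=[
    [0,0,0],
    [0,0,0],
    [0,0,0],
  ],
)

```text
time: 4.97
tool_pos: [502.2, -131.4, 101.7]
tcp_rot: [2.79, 0.0, 1.452]
contact_force: [0.0, -0.0, 0.4]
grip_width: 49.6
finger_force: 0.0
```

Request:
send_rows(
  offset=[
    [0,0,0.2],
    [0,0,0.4],
    [0,0,0.59],
    [0,0,0.59],
  ],
  delta_rot=[
    [0,0,0],
    [0,0,0],
    [0,0,0],
    [0,0,0],
  ],
)

```text
time: 5.48
tool_pos: [525.2, -133.7, 34.2]
tcp_rot: [2.793, -0.002, 1.452]
contact_force: [0.1, 0.0, 0.7]
grip_width: 49.6
finger_force: 0.0
```

Request:
send_rows(
  offset=[
    [0,0,0],
    [0,0,0],
    [0,0,0],
    [0,0,0],
    [0,0,0],
    [0,0,0],
  ],
  delta_rot=[
    [0,0,0],
    [0,0,0],
    [0,0,0],
    [0,0,0],
    [0,0,0],
    [0,0,0],
  ],
  grip=0.1,
)

```text
time: 6.22
tool_pos: [522.7, -134.2, 34.2]
tcp_rot: [2.796, -0.002, 1.451]
contact_force: [-9.0, -2.2, 3.1]
grip_width: 17.6
finger_force: 30.0
```

Run:
```python
from h import *
o=st(); Rc=R.from_euler('xyz',o['tcp_rot'])
for l in np.linspace(0,1.42,9)[1:]:
    e=.195+l; d=np.array([0,-62*np.cos(e)+60.8,62*np.sin(e)-12])
    d=R.from_euler('z',YAW).apply(d); print(np.round(Rc.inv().apply(d)/120,3).tolist())
```

```text
{'time': 6.225, 'tool_pos': [522.682, -134.229, 34.214], 'tcp_rot': [2.796, -0.002, 1.451], 'contact_force': [-9.01, -2.183, 3.055], 'grip_width': 17.644, 'finger_force': 30.001, 'joint_positions': [-0.462, 0.496, 2.018, 0.373, 0.322, -0.679]}
[0.026, 0.03, -0.083]
[0.066, 0.058, -0.16]
[0.121, 0.082, -0.229]
[0.188, 0.104, -0.288]
[0.265, 0.12, -0.335]
[0.349, 0.132, -0.368]
[0.439, 0.139, -0.387]
[0.53, 0.14, -0.391]
```

Request:
send_rows(
  offset=[
    [0.026,0.01,-0.083],
    [0.066,0.038,-0.16],
    [0.121,0.062,-0.229],
    [0.188,0.084,-0.288],
    [0.265,0.1,-0.335],
    [0.349,0.112,-0.368],
    [0.439,0.119,-0.387],
    [0.53,0.12,-0.391],
  ],
  delta_rot=[
    [0,0,0],
    [0,0,0],
    [0,0,0],
    [0,0,0],
    [0,0,0],
    [0,0,0],
    [0,0,0],
    [0,0,0],
  ],
)

```text
time: 7.22
tool_pos: [529.6, -71.5, 84.7]
tcp_rot: [2.791, 0.0, 1.45]
contact_force: [-2.2, -5.4, 0.2]
grip_width: 18.2
finger_force: 30.1
```

Request:
send_rows(
  offset=[
    [0,0,0],
    [0,0,0],
    [0,0,0],
  ],
  delta_rot=[
    [0,0,0],
    [0,0,0],
    [0,0,0],
  ],
  grip=0.5,
)

```text
time: 7.6
tool_pos: [529.6, -71.3, 83.7]
tcp_rot: [2.793, -0.001, 1.45]
contact_force: [-0.8, -0.1, -0.4]
grip_width: 42.9
finger_force: 0.0
```

Request:
send_rows(
  offset=[
    [0,0,-0.3],
    [0,0,-0.6],
    [0,0,-1],
  ],
  delta_rot=[
    [0,0,0],
    [0,0,0],
    [0,0,0],
  ],
)

```text
time: 7.98
tool_pos: [488.0, -66.4, 196.7]
tcp_rot: [2.795, -0.001, 1.45]
contact_force: [0.8, -0.2, 1.3]
grip_width: 45.9
finger_force: 0.0
```

Run:
```python
from h import *
o=st(); snap('wrist')
for cam in ('wrist','top'):
  if cam=='top': snap(cam)
  for t in ('lever_ball','lever_pivot','housing_a','stop_knob'):
    print(cam,t,[(np.round(d['uv'],1).tolist(),round(d['confidence'],2)) for d in finder.pinpoint(t,cam)][:5])
  b=c2w([0,16-28,96]); print(proj(cam,b), proj(cam,c2w([-100,-14,42])))
for h in ([394,208],[544,352],[420,347]): print(proj('top',h+[0]))
```

```text
{'time': 7.975, 'tool_pos': [487.958, -66.359, 196.729], 'tcp_rot': [2.795, -0.001, 1.45], 'contact_force': [0.824, -0.159, 1.344], 'grip_width': 45.925, 'finger_force': 0.0, 'joint_positions': [-0.34, 0.139, 1.95, 0.115, 0.717, -0.293]}
wrist lever_ball [([327.7, 205.4], 0.86)]
wrist lever_pivot [([305.7, 189.0], 0.73)]
wrist housing_a []
wrist stop_knob [([206.1, 200.4], 0.68)]
[326.34286809 205.37171282] [205.85385371 202.70686011]
top lever_ball []
top lever_pivot [([341.9, 193.7], 0.61)]
top housing_a [([243.6, 238.9], 0.55)]
top stop_knob []
[339.85299074 192.41865738] [336.39973366 229.58596666]
[243.19363328 243.63978738]
[194.79345505 193.86471931]
[196.44310792 235.61879296]
```

Lever is up: the ball is seen within 2 px of the upright prediction. Now grip the knob, with the fingers closing along the bed, and draw the stop back.

Run:
```python
from h import *
k=c2w([-100,-14,42]); print(k)
go([k[0],k[1],140],yaw=YAW+np.pi/2)
```

```text
[428.24514409 -63.92905603  42.        ]
off [-0.042  -0.628   0.2624] rot [ 0.0434  0.0431 -0.2475]
```

Request:
send_rows(
  offset=[
    [-0.005,-0.08,0.03],
    [-0.01,-0.16,0.06],
    [-0.015,-0.24,0.1],
    [-0.02,-0.32,0.14],
    [-0.03,-0.4,0.18],
    [-0.03,-0.5,0.22],
    [-0.04,-0.628,0.262],
    [-0.042,-0.628,0.2624],
  ],
  delta_rot=[
    [0.005,0.005,-0.03],
    [0.011,0.011,-0.06],
    [0.016,0.016,-0.09],
    [0.022,0.022,-0.12],
    [0.027,0.027,-0.15],
    [0.033,0.032,-0.185],
    [0.038,0.038,-0.215],
    [0.0434,0.0431,-0.2475],
  ],
)

```text
time: 9.48
tool_pos: [427.3, -63.9, 139.7]
tcp_rot: [3.124, 0.013, 2.929]
contact_force: [0.4, -1.2, 0.2]
grip_width: 45.7
finger_force: 0.0
```

Run:
```python
from h import *
o=st(); k=c2w([-100,-14,42]); go([k[0],k[1],140],yaw=YAW+np.pi/2);go([k[0],k[1],26],yaw=YAW+np.pi/2)
snap('wrist')
print([(np.round(d['uv'],1).tolist(),round(d['confidence'],2)) for d in finder.pinpoint('stop_knob','wrist')][:5],proj('wrist',k))
```

```text
{'time': 9.475, 'tool_pos': [427.347, -63.888, 139.724], 'tcp_rot': [3.124, 0.013, 2.929], 'contact_force': [0.379, -1.235, 0.246], 'grip_width': 45.701, 'finger_force': 0.0, 'joint_positions': [-0.34, 0.268, 1.905, 0.023, 0.958, -1.712]}
off [-0.0074  0.0013 -0.0022] rot [ 0.0027  0.0023 -0.0149]
off [ 0.0054 -0.0152  0.9476] rot [ 0.0027  0.0023 -0.0149]
[([323.2, 198.4], 0.82)] [320.42189215 201.75496818]
```

Request:
send_rows(
  offset=[
    [0,0,0.3],
    [0.005,-0.015,0.6],
    [0.005,-0.015,0.948],
    [0.005,-0.015,0.948],
  ],
  delta_rot=[
    [0.0027,0.0023,-0.0149],
    [0.0027,0.0023,-0.0149],
    [0.0027,0.0023,-0.0149],
    [0.0027,0.0023,-0.0149],
  ],
)

```text
time: 10.07
tool_pos: [428.0, -63.5, 25.2]
tcp_rot: [3.14, -0.002, 3.014]
contact_force: [0.2, 0.6, 0.3]
grip_width: 45.8
finger_force: 0.0
```

Request:
send_rows(
  offset=[
    [0,0,0],
    [0,0,0],
    [0,0,0],
    [0,0,0],
    [0,0,0],
  ],
  delta_rot=[
    [0,0,0],
    [0,0,0],
    [0,0,0],
    [0,0,0],
    [0,0,0],
  ],
  grip=0.1,
)

```text
time: 10.7
tool_pos: [430.8, -64.0, 28.3]
tcp_rot: [-3.142, 0.006, 3.017]
contact_force: [1.1, 2.1, 9.0]
grip_width: 17.9
finger_force: 30.0
```

Request:
send_rows(
  offset=[
    [0,-0.08,0],
    [0,-0.16,0],
    [0,-0.24,0],
    [0,-0.32,0],
    [0,-0.4,0],
    [0,-0.47,0],
    [0,-0.53,0],
    [0,-0.53,0],
  ],
  delta_rot=[
    [0,0,0],
    [0,0,0],
    [0,0,0],
    [0,0,0],
    [0,0,0],
    [0,0,0],
    [0,0,0],
    [0,0,0],
  ],
)

```text
time: 11.7
tool_pos: [422.5, -127.5, 28.3]
tcp_rot: [-3.141, 0.006, 3.016]
contact_force: [-1.4, 1.9, 8.1]
grip_width: 17.2
finger_force: 30.0
```

Request:
send_rows(
  offset=[
    [0,0,0],
    [0,0,0],
    [0,0,-0.3],
    [0,0,-0.7],
    [0,0,-1],
  ],
  delta_rot=[
    [0,0,0],
    [0,0,0],
    [0,0,0],
    [0,0,0],
    [0,0,0],
  ],
  grip=0.5,
)

```text
time: 12.32
tool_pos: [421.8, -127.3, 149.0]
tcp_rot: [-3.141, 0.005, 3.017]
contact_force: [0.5, 0.2, 0.5]
grip_width: 45.8
finger_force: 0.0
```

Run:
```python
from h import *
o=st(); go([430,250,320],yaw=np.pi/2)
```

```text
{'time': 12.325, 'tool_pos': [421.833, -127.251, 149.019], 'tcp_rot': [-3.141, 0.005, 3.017], 'contact_force': [0.466, 0.214, 0.479], 'grip_width': 45.819, 'finger_force': 0.0, 'joint_positions': [-0.468, 0.274, 1.864, 0.002, 0.999, -1.915]}
off [ 0.3156  3.1272 -1.4281] rot [-0.0001  0.0008 -0.0198]
```

Request:
send_rows(
  offset=[
    [0.1,0.3,-0.4],
    [0.15,0.65,-0.8],
    [0.15,1,-1],
    [0.15,1,-1],
  ],
  delta_rot=[
    [0,0,0],
    [0,0,0],
    [0,0,0],
    [0,0,0],
  ],
  grip=0.7,
)

```text
time: 12.82
tool_pos: [419.0, -3.9, 269.1]
tcp_rot: [-3.142, 0.009, 3.021]
contact_force: [-0.3, -0.6, 0.1]
grip_width: 64.4
finger_force: 0.0
```

Request:
send_rows(
  offset=[
    [0.03,0.33,-0.1],
    [0.06,0.66,-0.2],
    [0.1,1,-0.42],
  ],
  delta_rot=[
    [0,0,0],
    [0,0,0],
    [0,0,0],
  ],
)

```text
time: 13.2
tool_pos: [420.4, 114.8, 316.1]
tcp_rot: [-3.14, 0.0, 3.016]
contact_force: [0.7, -0.0, -0.8]
grip_width: 64.5
finger_force: 0.0
```

Request:
send_rows(
  offset=[
    [0.03,0.33,0],
    [0.06,0.66,0],
    [0.06,1,0],
    [0.06,1.0,0],
  ],
  delta_rot=[
    [0,0,0],
    [0,0,-0.02],
    [0,0,-0.02],
    [0,0,-0.02],
  ],
)

```text
time: 13.7
tool_pos: [428.8, 235.6, 315.7]
tcp_rot: [-3.14, 0.001, -3.138]
contact_force: [-0.5, 1.3, 0.2]
grip_width: 64.2
finger_force: 0.0
```

```bash
cat > hs.py <<'E'
from h import *
import sys
o=st(); snap('wrist',sys.argv[1])
for d in finder.pinpoint('housing_a','wrist'): print(np.round(d['uv'],1),round(d['confidence'],2),np.round(onz('wrist',d['uv'],0),1))
for d in finder.silhouettes('housing_a','wrist'):
    ys,xs=np.nonzero(d['region']); print('sil',round(d['confidence'],2),d['box'],len(xs))
E
python3 hs.py w3
```

```text
{'time': 13.7, 'tool_pos': [428.84, 235.61, 315.741], 'tcp_rot': [-3.14, 0.001, -3.138], 'contact_force': [-0.512, 1.315, 0.199], 'grip_width': 64.16, 'finger_force': 0.0, 'joint_positions': [0.347, 0.219, 1.449, -0.002, 1.472, -1.227]}
[308.9 141.9] 0.87 [394.9 212.4   0. ]
[399.  162.9] 0.79 [425.9 348.3   0. ]
[396.6 235.6] 0.74 [543.6 352.4   0. ]
sil 0.95 [286.2, 127.4, 327.8, 163.5] 880
sil 0.77 [389.1, 140.3, 416.1, 179.6] 1081
sil 0.74 [374.0, 219.0, 416.9, 246.3] 607
```

View pics/w3.png

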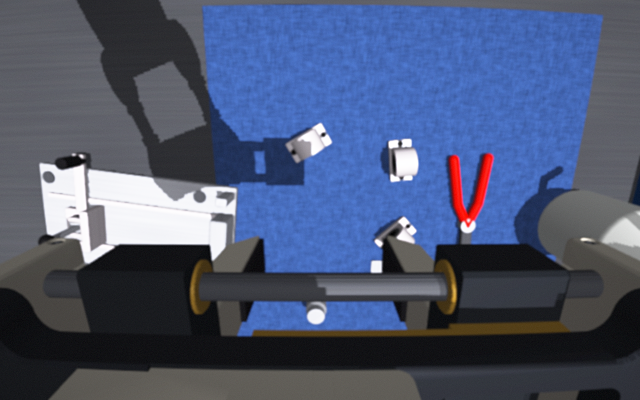

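Shows three housings at px (309,142), (402,161) and (396,235). The cassette is on the left with the stop back and the lever up, and the pliers and socket are clear of the housings. Now fitting housing poses from the silhouettes.

```bash
cat > hfit.py <<'E'
from h import *
from scipy.optimize import minimize
def model(x,y,a):
    P=[]
    for z in (0,9): P+=[(sx*30,sy*16,z) for sx in(-1,1) for sy in(-1,1)]
    foot=np.array(P,float)
    t=np.linspace(0,np.pi,13); prof=[(20,9),(-20,9)]+[(20*np.cos(k),27+20*np.sin(k)) for k in t]
    up=np.array([(p,s*14,z) for p,z in prof for s in(-1,1)],float)
    r=R.from_euler('z',a); return [r.apply(q)+[x,y,0] for q in (foot,up)]
def mask(p,cam,cal):
    m=np.zeros((800,1280),np.uint8)
    for q in model(*p):
        uv=np.array([proj(cam,v,cal) for v in q])*2
        cv2.fillConvexPoly(m,cv2.convexHull((uv*16).astype(np.int32)),1,shift=4)
    return m.astype(bool)
def fit(reg,cam,cal):
    big=np.kron(reg,np.ones((2,2),bool)); ys,xs=np.nonzero(reg); w=onz(cam,(xs.mean(),ys.mean()),20,cal)
    f=lambda p:-(mask(p,cam,cal)&big).sum()/(mask(p,cam,cal)|big).sum()
    best=None
    for a in np.linspace(0,np.pi,8,endpoint=False):
        r=minimize(f,[w[0],w[1],a],method='Nelder-Mead',options=dict(initial_simplex=[[w[0],w[1],a],[w[0]+8,w[1],a],[w[0],w[1]+8,a],[w[0],w[1],a+.3]],maxiter=90))
        if best is None or r.fun<best.fun: best=r
    return best
def look(name=None,cam='wrist'):
    cal=optics.get_calibration(cam); snap(cam,name)
    out=[]
    for d in finder.silhouettes('housing_a',cam):
        if d['confidence']<.4: continue
        r=fit(d['region'],cam,cal); out.append(r.x)
        print(np.round(d['box']),round(d['confidence'],2),'x,y',np.round(r.x[:2],1),'xaxis',round(r.x[2]%np.pi,3),'iou',round(-r.fun,3))
    return out
E
python3 - <<'E'
from hfit import *
o=look('w4')
E
```

```text
[376. 216. 416. 245.] 0.85 x,y [538.7 350.8] xaxis 2.316 iou 0.581
[290. 126. 327. 167.] 0.84 x,y [396.3 213.3] xaxis 2.079 iou 0.925
[389. 142. 417. 178.] 0.81 x,y [421.2 350.9] xaxis 0.086 iou 0.956
```

Run:
```python
from h import *
go([396,213,170],yaw=.508)
```

```text
off [ 0.2787 -0.1691  1.2262] rot [1.000e-04 6.000e-04 1.691e-01]
```

Request:
send_rows(
  offset=[
    [0.05,-0.03,0.2],
    [0.1,-0.06,0.4],
    [0.15,-0.09,0.6],
    [0.2,-0.13,0.8],
    [0.279,-0.169,1],
    [0.279,-0.169,1],
    [0.279,-0.169,1],
  ],
  delta_rot=[
    [0,0,0.028],
    [0,0,0.056],
    [0,0,0.084],
    [0,0,0.112],
    [0,0,0.14],
    [0,0,0.169],
    [0,0,0.169],
  ],
)

```text
time: 14.82
tool_pos: [396.0, 213.5, 197.5]
tcp_rot: [3.138, 0.003, 2.081]
contact_force: [-0.6, 0.2, 0.2]
grip_width: 64.3
finger_force: 0.0
```

Run:
```python
from hfit import *
p=look('w5')
for q in p: 
    if np.hypot(q[0]-396,q[1]-213)<60: 
        go([q[0],q[1],65],yaw=q[2]%np.pi-np.pi/2); go([q[0],q[1],13],yaw=q[2]%np.pi-np.pi/2)
```

```text
[305. 156. 334. 209.] 0.85 x,y [395.3 213.7] xaxis 2.091 iou 0.971
[475. 113. 532. 167.] 0.66 x,y [539.8 350.3] xaxis 2.325 iou 0.968
[375.  58. 439. 105.] 0.61 x,y [420.7 350.1] xaxis 0.141 iou 0.949
off [ 0.0053 -0.012   1.1064] rot [ 0.0007  0.0005 -0.0012]
off [ 0.0065 -0.0138  1.5397] rot [ 0.0007  0.0005 -0.0012]
```

View pics/w5.png

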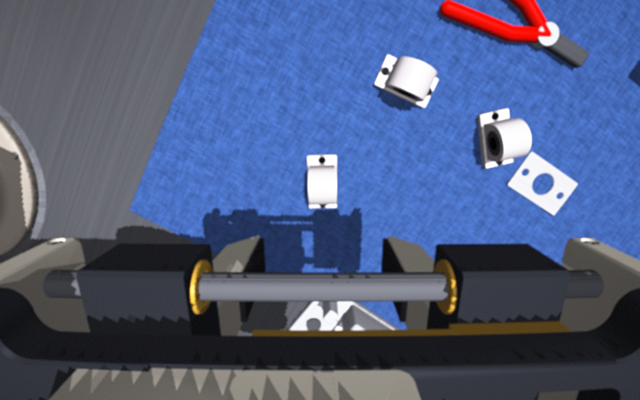

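Housing 1 is centred at column 320 and lined up for a grip across its 28 mm. Descending.

Request:
send_rows(
  offset=[
    [0.005,-0.013,0.33],
    [0.005,-0.013,0.66],
    [0.005,-0.013,1],
  ],
  delta_rot=[
    [0,0,0],
    [0,0,0],
    [0,0,0],
  ],
)

```text
time: 15.3
tool_pos: [395.3, 214.0, 76.8]
tcp_rot: [3.136, 0.003, 2.084]
contact_force: [0.5, 0.3, -0.3]
grip_width: 64.5
finger_force: 0.0
```

Request:
send_rows(
  offset=[
    [0,0,0.2],
    [0,0,0.4],
    [0,0,0.54],
    [0,0,0.54],
  ],
  delta_rot=[
    [0,0,0],
    [0,0,0],
    [0,0,0],
    [0,0,0],
  ],
)

```text
time: 15.8
tool_pos: [394.6, 213.7, 12.0]
tcp_rot: [3.14, 0.002, 2.083]
contact_force: [0.8, 1.2, 0.3]
grip_width: 64.5
finger_force: 0.0
```

Request:
send_rows(
  offset=[
    [0,0,0],
    [0,0,0],
    [0,0,0],
    [0,0,0],
    [0,0,0],
  ],
  delta_rot=[
    [0,0,0],
    [0,0,0],
    [0,0,0],
    [0,0,0],
    [0,0,0],
  ],
  grip=0.15,
)

```text
time: 16.42
tool_pos: [395.1, 214.1, 12.9]
tcp_rot: [3.138, 0.003, 2.081]
contact_force: [-0.4, -0.6, 4.0]
grip_width: 27.9
finger_force: 29.9
```

Request:
send_rows(
  offset=[
    [0,0,-0.2],
    [0,0,-0.5],
    [0,0,-1],
    [0,0,-1],
  ],
  delta_rot=[
    [0,0,0],
    [0,0,0],
    [0,0,0],
    [0,0,0],
  ],
)

```text
time: 16.92
tool_pos: [396.8, 215.0, 136.2]
tcp_rot: [3.13, 0.004, 2.081]
contact_force: [0.2, 0.4, -2.1]
grip_width: 27.7
finger_force: 29.9
```

Run:
```python
from h import *
st(); q=c2w([0,84,130]); print(q); go(q,yaw=YAW+np.pi/2)
```

```text
{'time': 16.925, 'tool_pos': [396.796, 214.976, 136.155], 'tcp_rot': [3.13, 0.004, 2.081], 'contact_force': [0.249, 0.45, -2.084], 'grip_width': 27.714, 'finger_force': 29.858, 'joint_positions': [0.328, 0.306, 1.859, -0.002, 0.963, -0.181]}
[539.17242447  21.50593954 130.        ]
off [-1.9861  0.2475  0.0623] rot [ 0.0014  0.0015 -0.1499]
```

Grip is solid at 27.9 mm. Carrying it to the bed.

Request:
send_rows(
  offset=[
    [-0.25,0.03,0],
    [-0.5,0.06,0],
    [-0.75,0.09,0],
    [-1,0.12,0],
  ],
  delta_rot=[
    [0,0,-0.025],
    [0,0,-0.05],
    [0,0,-0.075],
    [0,0,-0.1],
  ],
)

```text
time: 17.42
tool_pos: [465.2, 115.5, 131.4]
tcp_rot: [-3.141, 0.002, 2.714]
contact_force: [-0.1, 0.2, -1.5]
grip_width: 28.1
finger_force: 29.9
```

Run:
```python
from h import *
q=c2w([0,84,100]); go(q,yaw=YAW+np.pi/2)
```

```text
off [-0.8855 -0.4572  0.263 ] rot [-0.0001  0.0003 -0.0491]
```

Request:
send_rows(
  offset=[
    [-0.25,-0.12,0],
    [-0.5,-0.25,0],
    [-0.75,-0.36,0],
    [-0.885,-0.457,0.13],
    [-0.885,-0.457,0.263],
    [-0.885,-0.457,0.263],
  ],
  delta_rot=[
    [0,0,-0.02],
    [0,0,-0.04],
    [0,0,-0.049],
    [0,0,-0.049],
    [0,0,-0.049],
    [0,0,-0.049],
  ],
)

```text
time: 18.18
tool_pos: [537.0, 22.2, 98.8]
tcp_rot: [-3.142, -0.002, 3.016]
contact_force: [-0.6, 0.3, -1.7]
grip_width: 27.8
finger_force: 29.9
```

Run:
```python
from h import *
st(); q=c2w([0,84,26]); go(q,yaw=YAW+np.pi/2)
snap('wrist','w6')
for t in ('end_face','stop_face','stop_knob'):
    print(t,[(np.round(d['uv'],1).tolist(),round(d['confidence'],2)) for d in finder.pinpoint(t,'wrist')][:2])
print(proj('wrist',c2w([0,130,12])),proj('wrist',c2w([-45,130,56])),proj('wrist',c2w([45,130,56])),proj('wrist',c2w([-35,-20,17])),proj('wrist',c2w([-35,120,17])),proj('wrist',c2w([0,-48,12])))
```

```text
{'time': 18.175, 'tool_pos': [536.951, 22.225, 98.842], 'tcp_rot': [-3.142, -0.002, 3.016], 'contact_force': [-0.617, 0.253, -1.728], 'grip_width': 27.79, 'finger_force': 29.858, 'joint_positions': [-0.101, 0.501, 1.66, -0.0, 0.982, -1.546]}
off [-0.0203 -0.0036  0.607 ] rot [-0.     -0.0003 -0.0011]
end_face [([380.1, 207.9], 0.9)]
stop_face [([164.6, 209.1], 0.59), ([323.7, 249.4], 0.51)]
stop_knob [([79.3, 74.6], 0.59)]
[377.83284491 206.64953394] [392.15096822 159.32505871] [385.15490365 283.13352021] [188.31343786 166.51183755] [367.92365016 165.21051033] [162.82432445 207.74932415]
```

View pics/w6.png

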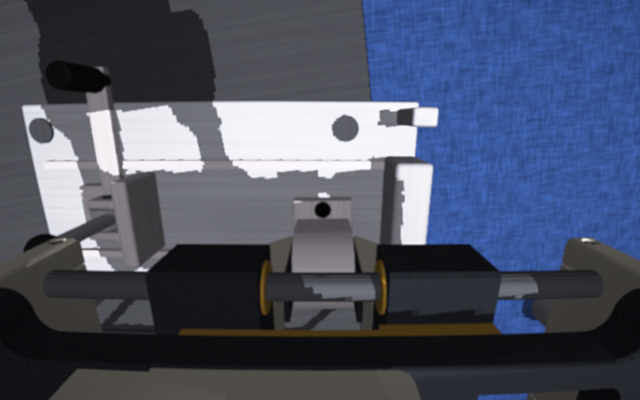

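The rib line and end plate lie within about 2 mm of the fit. Setting the first housing down.

Request:
send_rows(
  offset=[
    [-0.02,-0.004,0.2],
    [-0.02,-0.004,0.4],
    [-0.02,-0.004,0.52],
    [-0.02,-0.004,0.58],
    [-0.02,-0.004,0.612],
    [-0.02,-0.004,0.612],
  ],
  delta_rot=[
    [0,0,0],
    [0,0,0],
    [0,0,0],
    [0,0,0],
    [0,0,0],
    [0,0,0],
  ],
)

```text
time: 19.12
tool_pos: [542.0, 21.3, 28.6]
tcp_rot: [-3.142, 0.005, 3.017]
contact_force: [-0.3, 0.8, -1.8]
grip_width: 28.2
finger_force: 29.9
```

Request:
send_rows(
  offset=[
    [0,0,0],
    [0,0,0],
    [0,0,0],
  ],
  delta_rot=[
    [0,0,0],
    [0,0,0],
    [0,0,0],
  ],
  grip=0.42,
)

```text
time: 19.5
tool_pos: [542.1, 21.2, 28.7]
tcp_rot: [-3.142, 0.005, 3.017]
contact_force: [-0.6, -0.1, -0.3]
grip_width: 38.6
finger_force: 0.0
```

Request:
send_rows(
  offset=[
    [0,0,-0.15],
    [0,0,-0.35],
    [0,0,-0.6],
    [0,0,-0.6],
  ],
  delta_rot=[
    [0,0,0],
    [0,0,0],
    [0,0,0],
    [0,0,0],
  ],
)

```text
time: 20.0
tool_pos: [543.1, 21.2, 102.6]
tcp_rot: [3.142, 0.009, 3.017]
contact_force: [0.0, -1.5, 0.7]
grip_width: 38.4
finger_force: 0.0
```

Run:
```python
from h import *
st(); go(c2w([0,84-42,98]),yaw=YAW+np.pi/2); go(c2w([0,81,28]),yaw=YAW+np.pi/2)
```

```text
{'time': 20.0, 'tool_pos': [543.057, 21.162, 102.59], 'tcp_rot': [3.142, 0.009, 3.017], 'contact_force': [0.049, -1.477, 0.668], 'grip_width': 38.404, 'finger_force': 0.0, 'joint_positions': [-0.102, 0.5, 1.649, -0.0, 0.983, -1.548]}
off [ 0.0309 -0.3512  0.038 ] rot [ 0.      0.0015 -0.0009]
off [ 0.0381 -0.0262  0.6213] rot [ 0.      0.0015 -0.0009]
```

Request:
send_rows(
  offset=[
    [0.02,-0.2,0],
    [0.02,-0.38,0],
    [0.02,-0.4,0.2],
    [0.02,-0.4,0.5],
    [0.02,-0.4,0.6],
    [0.02,-0.4,0.6],
  ],
  delta_rot=[
    [0,0.0015,0],
    [0,0.0015,0],
    [0,0.0015,0],
    [0,0.0015,0],
    [0,0.0015,0],
    [0,0.0015,0],
  ],
  grip=0.0,
)

```text
time: 20.75
tool_pos: [532.9, -25.9, 27.5]
tcp_rot: [3.142, -0.007, 3.017]
contact_force: [0.1, 0.3, 0.7]
grip_width: 0.6
finger_force: 0.0
```

Request:
send_rows(
  offset=[
    [0,0.08,0],
    [0,0.14,0],
    [0,0.19,0],
    [0,0.24,0],
    [0,0.28,0],
    [0,0.32,0],
    [0,0.34,0],
    [0,0.36,0],
  ],
  delta_rot=[
    [0,0,0],
    [0,0,0],
    [0,0,0],
    [0,0,0],
    [0,0,0],
    [0,0,0],
    [0,0,0],
    [0,0,0],
  ],
)

```text
time: 21.75
tool_pos: [540.2, 12.3, 35.2]
tcp_rot: [-3.134, 0.001, 3.02]
contact_force: [-20.3, -29.4, 57.3]
grip_width: 0.7
finger_force: 30.5
```

Run:
```python
from h import *
o=st(); print(w2c(o['tool_pos'])); go(c2w([0,81,28]))
```

```text
{'time': 21.75, 'tool_pos': [540.249, 12.279, 35.211], 'tcp_rot': [-3.134, 0.001, 3.02], 'contact_force': [-20.292, -29.449, 57.272], 'grip_width': 0.724, 'finger_force': 30.512, 'joint_positions': [-0.115, 0.596, 1.708, -0.01, 0.837, -1.557]}
[ 2.16443597 74.96640149 35.21122347]
off [0.0182 0.0507 0.0597] rot [0. 0. 0.]
```

Request:
send_rows(
  offset=[
    [0,-0.1,0],
    [0,-0.2,0],
    [0,-0.3,0],
    [0,-0.35,-0.3],
    [0,-0.35,-0.7],
    [0,-0.35,-0.7],
  ],
  delta_rot=[
    [0,0,0],
    [0,0,0],
    [0,0,0],
    [0,0,0],
    [0,0,0],
    [0,0,0],
  ],
)

```text
time: 22.5
tool_pos: [536.2, -25.4, 115.3]
tcp_rot: [-3.141, 0.001, 3.017]
contact_force: [-0.1, 0.5, -1.0]
grip_width: 0.4
finger_force: 0.0
```

Run:
```python
from hfit import *
st(); snap('wrist','w7'); print(proj('wrist',c2w([0,114,12])),proj('wrist',c2w([0,98,12])),proj('wrist',c2w([0,130,12])))
```

```text
{'time': 22.5, 'tool_pos': [536.224, -25.364, 115.302], 'tcp_rot': [-3.141, 0.001, 3.017], 'contact_force': [-0.117, 0.478, -1.005], 'grip_width': 0.432, 'finger_force': 0.0, 'joint_positions': [-0.19, 0.477, 1.647, -0.0, 1.016, -1.636]}
[412.4416589  201.95678764] [393.86096433 202.05521413] [430.92656644 201.85942211]
```

View pics/w7.png

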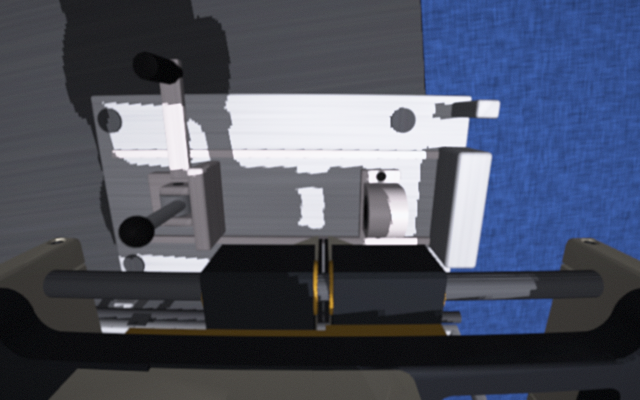

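The picture shows the housing standing upright at px (380,205), well short of the end plate at column 435. So the push rode up instead of sliding it. Measuring.

```bash
cat >> hfit.py <<'E'
_m=model
def look_bed(cam='wrist'):
    global model
    model=lambda x,y,a:[q+[0,0,12] for q in _m(x,y,a)]
    r=look(None,cam)
    for q in r: print('cass',np.round(w2c([q[0],q[1],12]),1),'xaxis rel',round((q[2]-YAW+np.pi/2)%np.pi-np.pi/2,3))
    model=_m
E
python3 - <<'E'
from hfit import *
look_bed()
for t in ('end_face','stop_face','lever_ball'):
    r=finder.pinpoint(t,'wrist')
    if r: print(t,r[0]['uv'],r[0]['confidence'],w2c(onz('wrist',r[0]['uv'],12 if t!='lever_ball' else 96)))
E
```

```text
[360. 172. 406. 244.] 0.95 x,y [542.7  21.2] xaxis 3.047 iou 0.941
cass [ 3.5 84.1 12. ] xaxis rel 0.024
end_face [429.9, 200.9] 0.61 [ -3.80667259 128.38504365  12.        ]
stop_face [219.8, 203.9] 0.73 [ -2.19684715 -50.16516406  12.        ]
lever_ball [135.0, 229.6] 0.76 [ -9.33799827 -74.13036184  96.        ]
```

Run:
```python
from h import *
im=cv2.imread('pics/w7.png'); cv2.imwrite('pics/w7c.png',cv2.resize(im[85:255,90:510],(798,323),interpolation=cv2.INTER_CUBIC))
for q in ([-35,-20,12],[-35,100,12],[-35,-20,17],[-35,100,17],[35,20,17],[35,100,17],[35,60,12],[-85,50,12],[-85,155,12],[-45,130,56],[45,130,56],[-45,130,12]):
    p=proj('wrist',c2w(q)); print(q,np.round(p,1),np.round((p-[90,85])*1.9,0))
```

```text
[-35, -20, 12] [252.7 165. ] [309. 152.]
[-35, 100, 12] [398.8 164.2] [587. 150.]
[-35, -20, 17] [251.3 165.9] [307. 154.]
[-35, 100, 17] [400.3 165.1] [589. 152.]
[35, 20, 17] [302.9 246.4] [404. 307.]
[35, 100, 17] [395.4 245.8] [580. 306.]
[35, 60, 12] [348.8 243.9] [492. 302.]
[-85, 50, 12] [338.3 100.7] [472.  30.]
[-85, 155, 12] [471.1 101.1] [724.  31.]
[-45, 130, 56] [458.2 158.7] [700. 140.]
[45, 130, 56] [445.3 277.8] [675. 366.]
[-45, 130, 12] [436.  151.9] [657. 127.]
```

View pics/w7c.png

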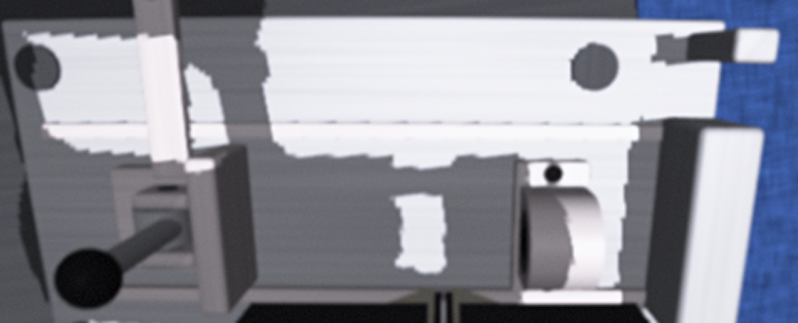

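The crop shows the near rib's inner edge about 9.5 mm from the foot, so the housing sits about 4.7 mm too far towards the hinge. The bed centre is about 2 mm less in x than my fit. The finger push tipped the housing rather than slid it, so from here I'll push only with the stop. Now regripping to re-centre it.

```bash
sed -i 's/^CX,CY,YAW=.*/CX,CY,YAW=527.2,-61.7,-0.119/' h.py
python3 - <<'E'
from h import *
print(w2c([542.4,21.2,12])); 
p=[542.4,21.2]; go([*p,100],yaw=YAW+np.pi/2+.02)
E
```

```text
[ 5.25067014 84.11825285 12.        ]
off [-0.0292  0.3892  0.0904] rot [ 0.     -0.0013 -0.0041]
```

Request:
send_rows(
  offset=[
    [-0.03,0.15,0],
    [-0.03,0.3,0],
    [-0.03,0.389,0.09],
    [-0.03,0.389,0.09],
    [-0.03,0.389,0.09],
  ],
  delta_rot=[
    [0,0,-0.004],
    [0,0,-0.004],
    [0,0,-0.004],
    [0,0,-0.004],
    [0,0,-0.004],
  ],
  grip=0.46,
)

```text
time: 23.42
tool_pos: [543.2, 21.0, 101.2]
tcp_rot: [-3.142, -0.006, 3.042]
contact_force: [-0.3, 0.5, -0.8]
grip_width: 41.3
finger_force: 0.0
```

Run:
```python
from h import *
st(); go([542.4,21.2,26],yaw=YAW+np.pi/2+.02)
```

```text
{'time': 23.425, 'tool_pos': [543.213, 20.976, 101.25], 'tcp_rot': [-3.142, -0.006, 3.042], 'contact_force': [-0.27, 0.503, -0.762], 'grip_width': 41.256, 'finger_force': 0.0, 'joint_positions': [-0.102, 0.509, 1.637, -0.0, 1.001, -1.574]}
off [0.0033 0.0012 0.6271] rot [-0.     -0.0009 -0.    ]
```

Request:
send_rows(
  offset=[
    [0,0,0.2],
    [0,0,0.4],
    [0,0,0.6],
    [0,0,0.63],
    [0,0,0.63],
  ],
  delta_rot=[
    [0,0,0],
    [0,0,0],
    [0,0,0],
    [0,0,0],
    [0,0,0],
  ],
)

```text
time: 24.05
tool_pos: [543.3, 20.7, 26.4]
tcp_rot: [3.142, -0.005, 3.042]
contact_force: [0.2, -0.1, 0.2]
grip_width: 42.1
finger_force: 0.0
```

Request:
send_rows(
  offset=[
    [0,0,0],
    [0,0,0],
    [0,0,0],
    [0,0,0],
  ],
  delta_rot=[
    [0,0,0],
    [0,0,0],
    [0,0,0],
    [0,0,0],
  ],
  grip=0.15,
)

```text
time: 24.55
tool_pos: [543.5, 21.0, 26.8]
tcp_rot: [3.142, -0.004, 3.042]
contact_force: [-0.6, -0.5, 6.0]
grip_width: 27.9
finger_force: 29.8
```

Request:
send_rows(
  offset=[
    [0,0,-0.1],
    [0.02,0.02,-0.15],
    [0.044,0.03,-0.15],
    [0.044,0.04,-0.15],
    [0.044,0.04,-0.15],
  ],
  delta_rot=[
    [0,0,0],
    [0,0,0.002],
    [0,0,0.003],
    [0,0,0.003],
    [0,0,0.003],
  ],
)

```text
time: 25.18
tool_pos: [538.1, 26.4, 43.6]
tcp_rot: [-3.142, -0.006, 3.024]
contact_force: [-1.4, 0.1, -0.9]
grip_width: 27.7
finger_force: 29.8
```

Run:
```python
from h import *
o=st(); print(w2c(o['tool_pos'])); go(c2w([0,88,25]),yaw=YAW+np.pi/2)
```

```text
{'time': 25.175, 'tool_pos': [538.064, 26.439, 43.626], 'tcp_rot': [-3.142, -0.006, 3.024], 'contact_force': [-1.401, 0.064, -0.886], 'grip_width': 27.743, 'finger_force': 29.802, 'joint_positions': [-0.093, 0.583, 1.702, 0.0, 0.862, -1.546]}
[ 0.32339686 88.80551585 43.62576787]
off [ 0.0018 -0.0067  0.1552] rot [-0.     -0.0009  0.0002]
```

Request:
send_rows(
  offset=[
    [0,0,0.05],
    [0,0,0.1],
    [0,0,0.13],
    [0,0,0.15],
    [0,0,0.15],
  ],
  delta_rot=[
    [0,0,0],
    [0,0,0],
    [0,0,0],
    [0,0,0],
    [0,0,0],
  ],
)

```text
time: 25.8
tool_pos: [537.8, 26.3, 26.8]
tcp_rot: [-3.141, -0.006, 3.023]
contact_force: [-4.7, 0.1, 8.3]
grip_width: 27.8
finger_force: 29.8
```

Request:
send_rows(
  offset=[
    [0,0,0],
    [0,0,0],
    [0,0,0],
  ],
  delta_rot=[
    [0,0,0],
    [0,0,0],
    [0,0,0],
  ],
  grip=0.42,
)

```text
time: 26.18
tool_pos: [538.3, 26.3, 25.8]
tcp_rot: [-3.142, -0.005, 3.023]
contact_force: [0.5, 0.4, 0.9]
grip_width: 38.4
finger_force: 0.0
```

Request:
send_rows(
  offset=[
    [0,0,-0.15],
    [0,0,-0.4],
    [0,0,-0.8],
    [0,0,-1],
  ],
  delta_rot=[
    [0,0,0],
    [0,0,0],
    [0,0,0],
    [0,0,0],
  ],
)

```text
time: 26.68
tool_pos: [539.8, 26.2, 148.3]
tcp_rot: [3.142, -0.002, 3.023]
contact_force: [0.8, -0.2, -0.2]
grip_width: 38.6
finger_force: 0.0
```

Run:
```python
from h import *
o=st(); go([425,280,240],yaw=.12-np.pi/2);go([425,280,240],yaw=.12+np.pi/2)
```

```text
{'time': 26.675, 'tool_pos': [539.764, 26.152, 148.319], 'tcp_rot': [3.142, -0.002, 3.023], 'contact_force': [0.776, -0.201, -0.246], 'grip_width': 38.597, 'finger_force': 0.0, 'joint_positions': [-0.094, 0.446, 1.595, 0.0, 1.103, -1.546]}
off [ 1.2008  1.9878 -0.7616] rot [-4.000e-04 -1.000e-04  4.621e-01]
off [ 1.2008  1.9878 -0.7616] rot [ 0.     -0.0003 -0.0379]
```

On the bed with light contact. Next the housing at (421,350).

Request:
send_rows(
  offset=[
    [0.3,0.35,-0.3],
    [0.6,0.65,-0.6],
    [0.8,1,-0.6],
    [0.8,1,-0.6],
  ],
  delta_rot=[
    [0,0,-0.02],
    [0,0,-0.037],
    [0,0,-0.037],
    [0,0,-0.037],
  ],
  grip=0.6,
)

```text
time: 27.18
tool_pos: [456.8, 159.1, 219.1]
tcp_rot: [3.14, -0.004, -3.023]
contact_force: [0.2, -0.1, -0.7]
grip_width: 55.3
finger_force: 0.0
```

Run:
```python
from h import *
o=st(); go([421,350,190],yaw=.11+np.pi/2)
```

```text
{'time': 27.175, 'tool_pos': [456.763, 159.114, 219.1], 'tcp_rot': [3.14, -0.004, -3.023], 'contact_force': [0.219, -0.127, -0.69], 'grip_width': 55.312, 'finger_force': 0.0, 'joint_positions': [0.175, 0.275, 1.643, 0.002, 1.228, -1.515]}
off [0.1069 1.6144 0.2459] rot [ 0.0003 -0.0006  0.0014]
```

Request:
send_rows(
  offset=[
    [0,0.3,0],
    [0,0.65,0],
    [0.05,1,0],
  ],
  delta_rot=[
    [0,0,0],
    [0,0,0],
    [0,0,0],
  ],
)

```text
time: 27.55
tool_pos: [439.1, 275.4, 218.0]
tcp_rot: [3.141, -0.005, -3.029]
contact_force: [0.4, 0.6, 0.8]
grip_width: 54.9
finger_force: 0.0
```

Request:
send_rows(
  offset=[
    [0.03,0.3,0.1],
    [0.057,0.61,0.24],
    [0.057,0.61,0.24],
    [0.057,0.61,0.24],
  ],
  delta_rot=[
    [0,0,0],
    [0,0,0],
    [0,0,0],
    [0,0,0],
  ],
)

```text
time: 28.05
tool_pos: [423.7, 346.2, 189.6]
tcp_rot: [3.141, -0.006, -3.028]
contact_force: [0.0, 0.0, -0.2]
grip_width: 55.0
finger_force: 0.0
```

```bash
cat > near.py <<'E'
from hfit import *
import sys
x,y=map(float,sys.argv[1:3]); o=st(); p=look()
for q in p:
    if np.hypot(q[0]-x,q[1]-y)<70:
        a=q[2]%np.pi+np.pi/2
        if a>2.3: a-=np.pi
        print('grip yaw',a); go([q[0],q[1],float(sys.argv[3])],yaw=a)
E
python3 near.py 421 350 14
```

```text
{'time': 28.05, 'tool_pos': [423.74, 346.233, 189.617], 'tcp_rot': [3.141, -0.006, -3.028], 'contact_force': [0.003, 0.044, -0.175], 'grip_width': 55.034, 'finger_force': 0.0, 'joint_positions': [0.543, 0.417, 1.517, 0.003, 1.213, -1.142]}
[  6. 223.  61. 262.] 0.87 x,y [524.1   3.5] xaxis 2.069 iou 0.575
[302. 255. 340. 311.] 0.81 x,y [543.8 356.6] xaxis 0.075 iou 0.305
[312. 157. 344. 206.] 0.72 x,y [420.  350.3] xaxis 0.108 iou 0.931
grip yaw 1.6790793480241335
off [0.0227 0.0367 1.4688] rot [ 0.0002 -0.0007  0.0007]
```

Request:
send_rows(
  offset=[
    [0.023,0.037,0.33],
    [0.023,0.037,0.66],
    [0.023,0.037,0.97],
  ],
  delta_rot=[
    [0,0,0],
    [0,0,0],
    [0,0,0],
  ],
)

```text
time: 28.52
tool_pos: [420.1, 350.5, 73.1]
tcp_rot: [3.14, -0.004, -3.029]
contact_force: [0.2, 0.4, 0.4]
grip_width: 55.5
finger_force: 0.0
```

Request:
send_rows(
  offset=[
    [0,0,0.2],
    [0,0,0.4],
    [0,0,0.5],
    [0,0,0.5],
  ],
  delta_rot=[
    [0,0,0],
    [0,0,0],
    [0,0,0],
    [0,0,0],
  ],
)

```text
time: 29.02
tool_pos: [419.1, 350.8, 13.4]
tcp_rot: [3.141, -0.006, -3.028]
contact_force: [-0.9, -0.1, 0.2]
grip_width: 55.2
finger_force: 0.0
```

Request:
send_rows(
  offset=[
    [0,0,0],
    [0,0,0],
    [0,0,0],
    [0,0,0],
    [0,0,0],
  ],
  delta_rot=[
    [0,0,0],
    [0,0,0],
    [0,0,0],
    [0,0,0],
    [0,0,0],
  ],
  grip=0.15,
)

```text
time: 29.65
tool_pos: [419.2, 351.4, 14.1]
tcp_rot: [3.14, -0.004, -3.027]
contact_force: [-0.8, -2.9, 6.4]
grip_width: 28.0
finger_force: 30.0
```

Request:
send_rows(
  offset=[
    [0,-0.1,-0.2],
    [0,-0.3,-0.5],
    [0,-0.6,-1],
    [0,-1,-1],
  ],
  delta_rot=[
    [0,0,0],
    [0,0,0],
    [0,0,0],
    [0,0,0],
  ],
)

```text
time: 30.15
tool_pos: [435.1, 232.6, 136.5]
tcp_rot: [3.138, 0.002, -3.025]
contact_force: [1.6, -0.6, -2.8]
grip_width: 28.0
finger_force: 30.0
```

Run:
```python
from h import *
o=st(); print(c2w([0,40,0]));go(c2w([0,40,130]),yaw=YAW+np.pi/2)
```

```text
{'time': 30.15, 'tool_pos': [435.095, 232.645, 136.512], 'tcp_rot': [3.138, 0.002, -3.025], 'contact_force': [1.607, -0.607, -2.759], 'grip_width': 28.009, 'finger_force': 30.001, 'joint_positions': [0.334, 0.38, 1.743, 0.003, 1.017, -1.355]}
[531.94877356 -21.98288593   0.        ]
off [-0.5554 -2.2014  0.0483] rot [0.0005 0.0002 0.0374]
```

Request:
send_rows(
  offset=[
    [-0.13,-0.35,0],
    [-0.26,-0.7,0],
    [-0.4,-1,0],
    [-0.4,-1,0],
  ],
  delta_rot=[
    [0,0,0.012],
    [0,0,0.025],
    [0,0,0.037],
    [0,0,0.037],
  ],
)

```text
time: 30.65
tool_pos: [495.5, 116.3, 132.5]
tcp_rot: [-3.141, -0.006, 3.019]
contact_force: [-1.3, 1.0, -2.7]
grip_width: 27.9
finger_force: 30.0
```

Run:
```python
from h import *
o=st(); go(c2w([0,36,130]),yaw=YAW+np.pi/2)
```

```text
{'time': 30.65, 'tool_pos': [495.476, 116.302, 132.484], 'tcp_rot': [-3.141, -0.006, 3.019], 'contact_force': [-1.252, 0.993, -2.69], 'grip_width': 27.903, 'finger_force': 29.999, 'joint_positions': [0.079, 0.414, 1.699, 0.001, 1.034, -1.37]}
off [-0.4425 -1.14    0.0186] rot [-0.     -0.0009 -0.0005]
```

Request:
send_rows(
  offset=[
    [-0.13,-0.35,0],
    [-0.26,-0.7,0],
    [-0.44,-1,0.02],
    [-0.44,-1,0.02],
    [-0.44,-1,0.02],
  ],
  delta_rot=[
    [0,0,0],
    [0,0,0],
    [0,0,0],
    [0,0,0],
    [0,0,0],
  ],
)

```text
time: 31.28
tool_pos: [532.0, -6.0, 129.8]
tcp_rot: [3.141, -0.007, 3.024]
contact_force: [0.3, -0.0, -2.5]
grip_width: 27.8
finger_force: 30.0
```

Run:
```python
from h import *
o=st(); go(c2w([0,36,44]),yaw=YAW+np.pi/2)
```

```text
{'time': 31.275, 'tool_pos': [532.008, -5.983, 129.786], 'tcp_rot': [3.141, -0.007, 3.024], 'contact_force': [0.282, -0.002, -2.514], 'grip_width': 27.804, 'finger_force': 29.999, 'joint_positions': [-0.156, 0.456, 1.637, 0.0, 1.056, -1.609]}
off [-0.0202 -0.1663  0.7147] rot [ 0.0001 -0.0011  0.0002]
```

Request:
send_rows(
  offset=[
    [-0.02,-0.1,0.2],
    [-0.02,-0.166,0.4],
    [-0.02,-0.166,0.6],
    [-0.02,-0.166,0.7],
    [-0.02,-0.166,0.7],
  ],
  delta_rot=[
    [0,0,0],
    [0,0,0],
    [0,0,0],
    [0,0,0],
    [0,0,0],
  ],
)

```text
time: 31.9
tool_pos: [531.8, -26.0, 45.8]
tcp_rot: [3.141, -0.007, 3.025]
contact_force: [-0.5, 0.2, -2.5]
grip_width: 28.2
finger_force: 30.0
```

Run:
```python
from h import *
o=st(); print(w2c(o['tool_pos'])); go(c2w([0,36,26]),yaw=YAW+np.pi/2)
```

```text
{'time': 31.9, 'tool_pos': [531.818, -26.021, 45.831], 'tcp_rot': [3.141, -0.007, 3.025], 'contact_force': [-0.45, 0.236, -2.452], 'grip_width': 28.191, 'finger_force': 29.999, 'joint_positions': [-0.193, 0.572, 1.717, -0.0, 0.86, -1.646]}
[ 0.34973185 35.97494146 45.83088876]
off [0.0018 0.0002 0.1653] rot [ 0.     -0.0011  0.0003]
```

Request:
send_rows(
  offset=[
    [0,0,0.05],
    [0,0,0.1],
    [0,0,0.14],
    [0,0,0.165],
    [0,0,0.165],
  ],
  delta_rot=[
    [0,0,0],
    [0,0,0],
    [0,0,0],
    [0,0,0],
    [0,0,0],
  ],
)

```text
time: 32.52
tool_pos: [532.4, -27.1, 26.5]
tcp_rot: [-3.142, -0.005, 3.023]
contact_force: [-0.1, -0.4, -3.7]
grip_width: 27.5
finger_force: 30.0
```

Request:
send_rows(
  offset=[
    [0,0,0],
    [0,0,0],
    [0,0,0],
  ],
  delta_rot=[
    [0,0,0],
    [0,0,0],
    [0,0,0],
  ],
  grip=0.36,
)

```text
time: 32.9
tool_pos: [532.5, -27.1, 26.8]
tcp_rot: [-3.142, -0.005, 3.023]
contact_force: [0.4, 0.7, -0.4]
grip_width: 32.7
finger_force: 0.0
```

Request:
send_rows(
  offset=[
    [0,0,-0.15],
    [0,0,-0.4],
    [0,0,-0.75],
    [0,0,-0.9],
    [0,0,-0.9],
  ],
  delta_rot=[
    [0,0,0],
    [0,0,0],
    [0,0,0],
    [0,0,0],
    [0,0,0],
  ],
)

```text
time: 33.52
tool_pos: [533.8, -27.3, 135.9]
tcp_rot: [-3.141, -0.002, 3.023]
contact_force: [-0.3, 0.1, -1.0]
grip_width: 32.7
finger_force: 0.0
```

Run:
```python
from hfit import *
st(); look_bed()
for q in ([-35,0,17],[35,0,17]): print(proj('wrist',c2w(q)))
r=finder.pinpoint('stop_knob','wrist'); print(r[:1], w2c(onz('wrist',r[0]['uv'],42)) if r else 0)
go([*c2w([-100,-79,0])[:2],130],yaw=YAW+np.pi/2)
```

```text
{'time': 33.525, 'tool_pos': [533.766, -27.267, 135.938], 'tcp_rot': [-3.141, -0.002, 3.023], 'contact_force': [-0.32, 0.076, -0.988], 'grip_width': 32.667, 'finger_force': 0.0, 'joint_positions': [-0.194, 0.45, 1.627, -0.0, 1.066, -1.646]}
[303. 165. 341. 229.] 0.9 x,y [533.  -27.3] xaxis 3.026 iou 0.969
[370. 162. 423. 235.] 0.63 x,y [538.3  37.4] xaxis 0.114 iou 0.965
[138.  57. 235. 247.] 0.58 x,y [ 512.5 -133.3] xaxis 0.457 iou 0.421
cass [ 1.6 34.9 12. ] xaxis rel 0.003
cass [-0.8 99.7 12. ] xaxis rel 0.233
cass [ -6.  -72.9  12. ] xaxis rel 0.576
[282.71355675 159.5954607 ]
[285.19553084 234.81808711]
[{'uv': [176.9, 76.3], 'confidence': 0.85}] [-101.7828704   -74.85853021   42.        ]
off [ 0.8409 -0.9497  0.0344] rot [ 0.     -0.0011  0.0001]
```

Run:
```python
from h import *
im=snap('wrist')[:,:,::-1]; cv2.imwrite('pics/w8c.png',cv2.resize(im[90:260,130:510],(798,357),interpolation=cv2.INTER_CUBIC))
```

```text
(no output)
```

View pics/w8c.png

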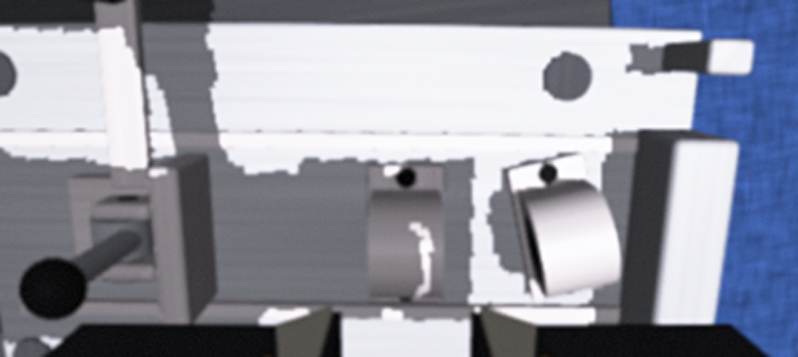

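The knock happened: h1 is at y≈100, turned 13° but still between the ribs. I'll use the stop to push h2 and h1 home.

Request:
send_rows(
  offset=[
    [0.3,-0.3,0],
    [0.6,-0.6,0],
    [0.84,-0.92,0.03],
    [0.84,-0.92,0.03],
    [0.84,-0.92,0.03],
  ],
  delta_rot=[
    [0,0,0],
    [0,0,0],
    [0,0,0],
    [0,0,0],
    [0,0,0],
  ],
  grip=0.5,
)

```text
time: 34.35
tool_pos: [419.9, -124.8, 131.1]
tcp_rot: [3.141, -0.006, 3.022]
contact_force: [0.2, 0.1, -0.7]
grip_width: 46.1
finger_force: 0.0
```

Run:
```python
from h import *
st(); snap('wrist'); r=finder.pinpoint('stop_knob','wrist'); print(r[:1], w2c(onz('wrist',r[0]['uv'],42)) if r else 0)
go([*c2w([-100,-77,0])[:2],28],yaw=YAW+np.pi/2)
```

```text
{'time': 34.35, 'tool_pos': [419.92, -124.794, 131.053], 'tcp_rot': [3.141, -0.006, 3.022], 'contact_force': [0.159, 0.051, -0.73], 'grip_width': 46.099, 'finger_force': 0.0, 'joint_positions': [-0.463, 0.301, 1.885, -0.002, 0.961, -1.914]}
[{'uv': [321.2, 204.1], 'confidence': 0.77}] [-102.02701804  -76.18078418   42.        ]
off [ 0.0066 -0.0179  0.8599] rot [ 0.     -0.0009  0.0003]
```

Request:
send_rows(
  offset=[
    [0,-0.015,0.3],
    [0,-0.015,0.6],
    [0,-0.015,0.86],
    [0,-0.015,0.86],
  ],
  delta_rot=[
    [0,0,0],
    [0,0,0],
    [0,0,0],
    [0,0,0],
  ],
)

```text
time: 34.95
tool_pos: [418.1, -125.2, 26.5]
tcp_rot: [3.14, -0.01, 3.025]
contact_force: [-0.3, 0.7, 1.2]
grip_width: 45.7
finger_force: 0.0
```

Request:
send_rows(
  offset=[
    [0,0,0],
    [0,0,0],
    [0,0,0],
    [0,0,0],
    [0,0,0],
  ],
  delta_rot=[
    [0,0,0],
    [0,0,0],
    [0,0,0],
    [0,0,0],
    [0,0,0],
  ],
  grip=0.1,
)

```text
time: 35.58
tool_pos: [419.5, -126.9, 29.0]
tcp_rot: [-3.141, -0.004, 3.023]
contact_force: [-0.7, 0.7, 6.5]
grip_width: 17.2
finger_force: 30.0
```

Request:
send_rows(
  offset=[
    [0,0.08,0],
    [0,0.16,0],
    [0,0.24,0],
    [0,0.32,0],
    [0,0.4,0],
    [0,0.48,0],
    [0,0.56,0],
    [0,0.62,0],
  ],
  delta_rot=[
    [0,0,0],
    [0,0,0],
    [0,0,0],
    [0,0,0],
    [0,0,0],
    [0,0,0],
    [0,0,0],
    [0,0,0],
  ],
)

```text
time: 36.58
tool_pos: [429.1, -53.9, 29.0]
tcp_rot: [-3.139, -0.002, 3.024]
contact_force: [-0.8, -8.6, 3.3]
grip_width: 17.5
finger_force: 30.0
```

Request:
send_rows(
  offset=[
    [0,0.04,0],
    [0,0.08,0],
    [0,0.12,0],
    [0,0.16,0],
    [0,0.2,0],
    [0,0.22,0],
    [0,0.24,0],
    [0,0.24,0],
  ],
  delta_rot=[
    [0,0,0],
    [0,0,0],
    [0,0,0],
    [0,0,0],
    [0,0,0],
    [0,0,0],
    [0,0,0],
    [0,0,0],
  ],
)

```text
time: 37.58
tool_pos: [432.8, -25.4, 29.0]
tcp_rot: [-3.14, -0.001, 3.024]
contact_force: [1.4, -6.6, 2.7]
grip_width: 17.6
finger_force: 30.0
```

Run:
```python
from hfit import *
o=st(); print('knob',w2c(o['tool_pos'])); look_bed()
```

```text
{'time': 37.575, 'tool_pos': [432.842, -25.432, 29.047], 'tcp_rot': [-3.14, -0.001, 3.024], 'contact_force': [1.356, -6.648, 2.703], 'grip_width': 17.607, 'finger_force': 30.002, 'joint_positions': [-0.234, 0.47, 2.005, -0.003, 0.667, -1.685]}
knob [-97.99592445  24.80936493  29.04719742]
[460. 395. 482. 400.] 0.43 x,y [584.7  48. ] xaxis 1.801 iou 0.766
cass [ 44.  115.7  12. ] xaxis rel -1.222
```

Request:
send_rows(
  offset=[
    [0,0.02,0],
    [0,0.04,0],
    [0,0.055,0],
    [0,0.07,0],
    [0,0.07,0],
  ],
  delta_rot=[
    [0,0,0],
    [0,0,0],
    [0,0,0],
    [0,0,0],
    [0,0,0],
  ],
)

```text
time: 38.3
tool_pos: [433.9, -17.2, 29.0]
tcp_rot: [-3.14, -0.001, 3.024]
contact_force: [1.2, -7.3, 1.9]
grip_width: 17.4
finger_force: 30.0
```

Request:
send_rows(
  offset=[
    [0,0.01,0],
    [0,0.02,0],
    [0,0.03,0],
    [0,0.03,0],
  ],
  delta_rot=[
    [0,0,0],
    [0,0,0],
    [0,0,0],
    [0,0,0],
  ],
)

```text
time: 38.8
tool_pos: [434.4, -13.7, 29.0]
tcp_rot: [-3.14, -0.001, 3.024]
contact_force: [1.1, -8.5, 1.5]
grip_width: 17.3
finger_force: 30.0
```

Request:
send_rows(
  offset=[
    [0,0.01,0],
    [0,0.02,0],
    [0,0.03,0],
    [0,0.03,0],
  ],
  delta_rot=[
    [0,0,0],
    [0,0,0],
    [0,0,0],
    [0,0,0],
  ],
)

```text
time: 39.3
tool_pos: [434.6, -11.8, 29.0]
tcp_rot: [-3.137, -0.001, 3.025]
contact_force: [-0.5, -20.5, 2.0]
grip_width: 17.6
finger_force: 30.0
```

Firm contact with the row of two against the end plate. Drawing the stop back and going for the third.

Request:
send_rows(
  offset=[
    [0,-0.12,0],
    [0,-0.24,0],
    [0,-0.36,0],
    [0,-0.48,0],
    [0,-0.6,0],
    [0,-0.72,0],
    [0,-0.84,0],
    [0,-0.93,0],
  ],
  delta_rot=[
    [0,0,0],
    [0,0,0],
    [0,0,0],
    [0,0,0],
    [0,0,0],
    [0,0,0],
    [0,0,0],
    [0,0,0],
  ],
)

```text
time: 40.3
tool_pos: [420.5, -119.5, 29.0]
tcp_rot: [3.141, -0.003, 3.022]
contact_force: [3.1, 6.3, 8.5]
grip_width: 17.0
finger_force: 30.0
```

Request:
send_rows(
  offset=[
    [0,0,0],
    [0,0,0],
    [0,0,0],
    [0,0,-0.3],
    [0,0,-0.7],
    [0,0,-1],
  ],
  delta_rot=[
    [0,0,0],
    [0,0,0],
    [0,0,0],
    [0,0,0],
    [0,0,0],
    [0,0,0],
  ],
  grip=0.5,
)

```text
time: 41.05
tool_pos: [420.6, -119.3, 149.9]
tcp_rot: [-3.141, -0.004, 3.024]
contact_force: [-0.0, -0.6, 0.1]
grip_width: 45.9
finger_force: 0.0
```

Request:
send_rows(
  offset=[
    [-0.1,0.3,-0.4],
    [-0.2,0.65,-0.8],
    [-0.2,1,-1],
    [-0.2,1,-1],
  ],
  delta_rot=[
    [0,0,0],
    [0,0,0],
    [0,0,0],
    [0,0,0],
  ],
  grip=0.7,
)

```text
time: 41.55
tool_pos: [459.9, -0.9, 269.9]
tcp_rot: [3.141, -0.001, 3.028]
contact_force: [-0.4, -0.2, -0.4]
grip_width: 64.2
finger_force: 0.0
```

Run:
```python
from hfit import *
o=st(); print(w2c(o['tool_pos'])); look_bed(); go([520,330,200],yaw=.75)
snap('scene'); look(None,'scene')
```

```text
{'time': 41.55, 'tool_pos': [459.949, -0.924, 269.917], 'tcp_rot': [3.141, -0.001, 3.028], 'contact_force': [-0.423, -0.174, -0.358], 'grip_width': 64.18, 'finger_force': 0.0, 'joint_positions': [-0.169, 0.189, 1.613, 0.0, 1.341, -1.626]}
[-73.99097627  52.36264452 269.91702017]
[331. 209. 359. 248.] 0.77 x,y [538.   20.9] xaxis 3.03 iou 0.953
[357. 210. 383. 255.] 0.68 x,y [545.1  53.7] xaxis 3.106 iou 0.928
[207. 145. 256. 258.] 0.61 x,y [ 510.6 -129.1] xaxis 0.514 iou 0.496
cass [ 1.  83.3 12. ] xaxis rel 0.007
cass [  4.  116.7  12. ] xaxis rel 0.084
cass [ -8.5 -68.9  12. ] xaxis rel 0.633
off [-0.188   2.8159  0.5607] rot [-0.0004 -0.0009  0.1121]
[409. 267. 437. 288.] 0.73 x,y [541.1 350.8] xaxis 2.342 iou 0.911
[319. 209. 335. 232.] 0.72 x,y [532.5  33.1] xaxis 0.395 iou 0.557
[279. 176. 316. 205.] 0.62 x,y [ 509.6 -126.4] xaxis 2.99 iou 0.427
[315. 211. 326. 232.] 0.47 x,y [530.9   6.2] xaxis 0.541 iou 0.685
```

Request:
send_rows(
  offset=[
    [-0.1,0.35,0],
    [-0.1,0.7,0],
    [-0.1,1,0],
  ],
  delta_rot=[
    [0,0,0],
    [0,0,0],
    [0,0,0],
  ],
)

```text
time: 42.18
tool_pos: [485.2, 114.7, 267.0]
tcp_rot: [-3.141, -0.007, 3.022]
contact_force: [-0.1, -0.5, -0.0]
grip_width: 64.3
finger_force: 0.0
```

Request:
send_rows(
  offset=[
    [-0.1,0.35,0],
    [-0.1,0.7,0],
    [-0.1,1,0],
  ],
  delta_rot=[
    [0,0,0],
    [0,0,0],
    [0,0,0],
  ],
)

```text
time: 42.55
tool_pos: [511.5, 232.5, 266.8]
tcp_rot: [-3.141, -0.007, 3.022]
contact_force: [0.0, 0.6, -0.5]
grip_width: 64.0
finger_force: 0.0
```

Run:
```python
from h import *
o=st(); go([540,351,190],yaw=.76)
```

```text
{'time': 42.55, 'tool_pos': [511.547, 232.488, 266.789], 'tcp_rot': [-3.141, -0.007, 3.022], 'contact_force': [0.045, 0.612, -0.513], 'grip_width': 64.021, 'finger_force': 0.0, 'joint_positions': [0.289, 0.388, 1.343, 0.002, 1.417, -1.162]}
off [-0.1219  1.0095  0.6381] rot [-0.0005 -0.001   0.11  ]
```

Request:
send_rows(
  offset=[
    [-0.03,0.3,0.15],
    [-0.07,0.6,0.3],
    [-0.12,0.9,0.5],
    [-0.122,1,0.64],
    [-0.122,1,0.64],
    [-0.122,1,0.64],
  ],
  delta_rot=[
    [0,0,0.028],
    [0,0,0.055],
    [0,0,0.083],
    [0,0,0.11],
    [0,0,0.11],
    [0,0,0.11],
  ],
)

```text
time: 43.3
tool_pos: [540.1, 348.6, 191.4]
tcp_rot: [-3.138, -0.004, 2.334]
contact_force: [0.2, -0.4, -0.1]
grip_width: 64.2
finger_force: 0.0
```

```bash
python3 near.py 540 351 30
```

```text
{'time': 43.3, 'tool_pos': [540.056, 348.601, 191.382], 'tcp_rot': [-3.138, -0.004, 2.334], 'contact_force': [0.184, -0.371, -0.122], 'grip_width': 64.161, 'finger_force': 0.0, 'joint_positions': [0.453, 0.59, 1.218, 0.003, 1.339, -0.311]}
[308. 155. 342. 209.] 0.91 x,y [540.2 350.3] xaxis 2.323 iou 0.97
grip yaw 0.7518989440528654
off [0.0047 0.0113 1.3515] rot [-0.0003 -0.0005  0.0016]
```

Request:
send_rows(
  offset=[
    [0.005,0.01,0.33],
    [0.005,0.01,0.66],
    [0.005,0.01,0.95],
  ],
  delta_rot=[
    [0,0,0],
    [0,0,0],
    [0,0,0],
  ],
)

```text
time: 43.78
tool_pos: [539.8, 350.4, 77.0]
tcp_rot: [-3.139, -0.004, 2.333]
contact_force: [0.4, 0.4, 0.6]
grip_width: 64.5
finger_force: 0.0
```

Request:
send_rows(
  offset=[
    [0,0,0.2],
    [0,0,0.35],
    [0,0,0.405],
    [0,0,0.405],
  ],
  delta_rot=[
    [0,0,0],
    [0,0,0],
    [0,0,0],
    [0,0,0],
  ],
)

```text
time: 44.28
tool_pos: [539.5, 351.1, 28.9]
tcp_rot: [-3.139, -0.004, 2.332]
contact_force: [0.0, 0.7, 0.7]
grip_width: 64.3
finger_force: 0.0
```

Request:
send_rows(
  offset=[
    [0,0,0],
    [0,0,0],
    [0,0,0],
    [0,0,0],
    [0,0,0],
  ],
  delta_rot=[
    [0,0,0],
    [0,0,0],
    [0,0,0],
    [0,0,0],
    [0,0,0],
  ],
  grip=0.15,
)

```text
time: 44.9
tool_pos: [539.2, 351.1, 28.7]
tcp_rot: [-3.138, -0.004, 2.332]
contact_force: [-0.7, 0.1, 1.5]
grip_width: 27.8
finger_force: 29.9
```

Request:
send_rows(
  offset=[
    [0,0,-0.2],
    [0,0,-0.5],
    [0,0,-1],
    [0,0,-1],
  ],
  delta_rot=[
    [0,0,0],
    [0,0,0],
    [0,0,0],
    [0,0,0],
  ],
)

```text
time: 45.4
tool_pos: [542.3, 352.3, 153.8]
tcp_rot: [3.135, -0.001, 2.332]
contact_force: [1.0, 0.3, -2.4]
grip_width: 27.7
finger_force: 29.9
```

Run:
```python
from h import *
o=st(); go(c2w([0,33,150]),yaw=YAW+np.pi/2)
```

```text
{'time': 45.4, 'tool_pos': [542.319, 352.286, 153.831], 'tcp_rot': [3.135, -0.001, 2.332], 'contact_force': [0.997, 0.316, -2.444], 'grip_width': 27.699, 'finger_force': 29.942, 'joint_positions': [0.456, 0.62, 1.269, 0.003, 1.247, -0.306]}
off [-2.2353 -2.2594  0.0154] rot [ 0.001   0.0002 -0.1099]
```

Request:
send_rows(
  offset=[
    [-0.3,-0.3,0],
    [-0.6,-0.6,0],
    [-0.9,-0.9,0],
    [-1,-1,0],
  ],
  delta_rot=[
    [0,0,0],
    [0,0,0],
    [0,0,0],
    [0,0,0],
  ],
)

```text
time: 45.9
tool_pos: [534.8, 178.7, 147.1]
tcp_rot: [-3.136, -0.005, 2.329]
contact_force: [-0.3, 0.9, -2.4]
grip_width: 27.8
finger_force: 29.9
```

Request:
send_rows(
  offset=[
    [-0.25,-0.25,0],
    [-0.5,-0.5,0],
    [-0.75,-0.75,0],
    [-0.95,-0.95,0],
    [-0.95,-0.95,0],
  ],
  delta_rot=[
    [0,0,-0.028],
    [0,0,-0.056],
    [0,0,-0.084],
    [0,0,-0.11],
    [0,0,-0.11],
  ],
)

```text
time: 46.52
tool_pos: [531.6, 18.7, 147.5]
tcp_rot: [-3.142, -0.007, 3.021]
contact_force: [0.4, 1.3, -2.1]
grip_width: 28.0
finger_force: 29.9
```

Run:
```python
from h import *
o=st(); go(c2w([0,33,110]),yaw=YAW+np.pi/2)
```

```text
{'time': 46.525, 'tool_pos': [531.619, 18.715, 147.496], 'tcp_rot': [-3.142, -0.007, 3.021], 'contact_force': [0.39, 1.336, -2.064], 'grip_width': 27.956, 'finger_force': 29.941, 'joint_positions': [-0.109, 0.435, 1.616, -0.0, 1.098, -1.56]}
off [-0.0455 -0.3947  0.3122] rot [-0.     -0.001  -0.0002]
```

Request:
send_rows(
  offset=[
    [-0.03,-0.2,0],
    [-0.048,-0.39,0],
    [-0.048,-0.395,0.15],
    [-0.048,-0.395,0.31],
    [-0.048,-0.395,0.31],
  ],
  delta_rot=[
    [0,0,0],
    [0,0,0],
    [0,0,0],
    [0,0,0],
    [0,0,0],
  ],
)

```text
time: 47.15
tool_pos: [530.6, -26.2, 109.4]
tcp_rot: [3.141, -0.009, 3.023]
contact_force: [1.0, -0.8, -1.5]
grip_width: 27.5
finger_force: 29.9
```

Run:
```python
from hfit import *
o=st(); print(w2c(o['tool_pos'])); go(c2w([1,33,60]),yaw=YAW+np.pi/2); look_bed()
for q in ([-35,0,17],[-35,60,17],[0,-40,12],[0,-68,96]): print(proj('wrist',c2w(q)))
for t in ('lever_ball','stop_face','end_face'): print(t,[np.round(d['uv'],1) for d in finder.pinpoint(t,'wrist')][:1])
```

```text
{'time': 47.15, 'tool_pos': [530.637, -26.187, 109.381], 'tcp_rot': [3.141, -0.009, 3.023], 'contact_force': [1.029, -0.849, -1.512], 'grip_width': 27.493, 'finger_force': 29.942, 'joint_positions': [-0.194, 0.481, 1.66, 0.0, 1.01, -1.646]}
[ -0.80322016  35.67026452 109.38103209]
off [-0.0189 -0.0226  0.4113] rot [ 0.0001 -0.0015  0.    ]
[296. 193. 354. 273.] 0.95 x,y [552.1 -27.9] xaxis 0.229 iou 0.705
[359. 177. 408. 245.] 0.82 x,y [538.6  20.8] xaxis 3.031 iou 0.923
[127. 198. 201. 261.] 0.68 x,y [ 534. -160.] xaxis 2.05 iou 0.589
[404. 178. 451. 248.] 0.57 x,y [544.6  57.4] xaxis 0.114 iou 0.745
cass [20.7 36.5 12. ] xaxis rel 0.348
cass [ 1.6 83.2 12. ] xaxis rel 0.009
cass [ 18.4 -96.8  12. ] xaxis rel -0.973
cass [  3.2 120.3  12. ] xaxis rel 0.233
[278.91134181 163.77883681]
[353.57118561 163.81139668]
[234.27231214 204.05222683]
[150.61749633 241.41689228]
lever_ball [array([145.8, 242.2])]
stop_face [array([230.7, 208.5])]
end_face []
```

Request:
send_rows(
  offset=[
    [-0.019,-0.031,0.1],
    [-0.019,-0.031,0.25],
    [-0.019,-0.031,0.4],
    [-0.019,-0.031,0.4],
  ],
  delta_rot=[
    [0,0,0],
    [0,0,0],
    [0,0,0],
    [0,0,0],
  ],
)

```text
time: 47.9
tool_pos: [532.3, -31.5, 61.6]
tcp_rot: [3.141, -0.009, 3.023]
contact_force: [-0.4, -0.0, -1.1]
grip_width: 27.5
finger_force: 29.9
```

Run:
```python
from h import *
o=st(); print(w2c(o['tool_pos'])); go(c2w([1,32,41]),yaw=YAW+np.pi/2)
```

```text
{'time': 47.9, 'tool_pos': [532.26, -31.509, 61.55], 'tcp_rot': [3.141, -0.009, 3.023], 'contact_force': [-0.446, -0.007, -1.139], 'grip_width': 27.532, 'finger_force': 29.942, 'joint_positions': [-0.203, 0.55, 1.701, -0.001, 0.899, -1.654]}
[ 1.43974843 30.57829995 61.55009509]
off [0.0022 0.0118 0.1713] rot [ 0.     -0.0014  0.    ]
```

Request:
send_rows(
  offset=[
    [0,0.01,0.06],
    [0,0.01,0.12],
    [0,0.01,0.15],
    [0,0.01,0.165],
    [0,0.01,0.165],
  ],
  delta_rot=[
    [0,0,0],
    [0,0,0],
    [0,0,0],
    [0,0,0],
    [0,0,0],
  ],
)

```text
time: 48.52
tool_pos: [533.4, -30.3, 43.3]
tcp_rot: [-3.142, -0.005, 3.023]
contact_force: [0.1, -0.2, -2.0]
grip_width: 27.8
finger_force: 29.9
```

Request:
send_rows(
  offset=[
    [0.005,0,0.015],
    [0.005,0,0.022],
    [0.005,0,0.022],
  ],
  delta_rot=[
    [0,0,0],
    [0,0,0],
    [0,0,0],
  ],
)

```text
time: 48.9
tool_pos: [532.8, -30.2, 40.7]
tcp_rot: [-3.142, -0.005, 3.023]
contact_force: [0.7, 1.2, -2.1]
grip_width: 27.5
finger_force: 29.9
```

Request:
send_rows(
  offset=[
    [0,0,0],
    [0,0,0],
    [0,0,0],
  ],
  delta_rot=[
    [0,0,0],
    [0,0,0],
    [0,0,0],
  ],
  grip=0.35,
)

```text
time: 49.28
tool_pos: [532.9, -30.2, 40.8]
tcp_rot: [-3.142, -0.005, 3.023]
contact_force: [-0.0, 0.2, 0.2]
grip_width: 32.1
finger_force: 0.0
```

Request:
send_rows(
  offset=[
    [0,0,-0.15],
    [0,0,-0.4],
    [0,0,-0.75],
    [0,0,-0.9],
    [0,0,-0.9],
  ],
  delta_rot=[
    [0,0,0],
    [0,0,0],
    [0,0,0],
    [0,0,0],
    [0,0,0],
  ],
)

```text
time: 49.9
tool_pos: [534.2, -30.4, 150.1]
tcp_rot: [-3.141, -0.002, 3.023]
contact_force: [-0.4, 0.4, 0.7]
grip_width: 32.1
finger_force: 0.0
```

Run:
```python
from hfit import *
st(); look_bed()
im=snap('wrist')[:,:,::-1]; cv2.imwrite('pics/w9c.png',cv2.resize(im[90:260,130:510],(798,357),interpolation=cv2.INTER_CUBIC))
r=finder.pinpoint('stop_knob','wrist'); print(r[:1], w2c(onz('wrist',r[0]['uv'],42)) if r else 0)
go([*c2w([-100,-70,0])[:2],130],yaw=YAW+np.pi/2)
```

```text
{'time': 49.9, 'tool_pos': [534.175, -30.41, 150.053], 'tcp_rot': [-3.141, -0.002, 3.023], 'contact_force': [-0.366, 0.39, 0.71], 'grip_width': 32.069, 'finger_force': 0.0, 'joint_positions': [-0.2, 0.435, 1.608, -0.0, 1.101, -1.652]}
[307. 163. 344. 226.] 0.97 x,y [533.9 -30.3] xaxis 3.013 iou 0.967
[394. 166. 438. 229.] 0.81 x,y [545.4  53.7] xaxis 3.083 iou 0.801
[357. 163. 401. 224.] 0.7 x,y [539.5  20.5] xaxis 3.027 iou 0.956
cass [ 2.9 31.9 12. ] xaxis rel -0.01
cass [  4.4 116.7  12. ] xaxis rel 0.06
cass [ 2.4 83.1 12. ] xaxis rel 0.004
[{'uv': [194.3, 76.7], 'confidence': 0.79}] [-102.25175372  -70.04399111   42.        ]
off [ 0.8462 -0.8493  0.1513] rot [ 0.     -0.0012  0.0001]
```

View pics/w9c.png

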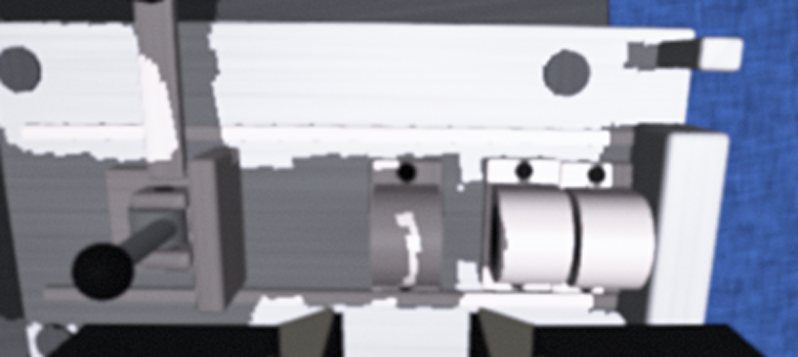

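The three housings are nearly in line: feet at px y≈160–163, with h1 about 2 mm towards the hinge. Now slide the stop up.

Request:
send_rows(
  offset=[
    [0.3,-0.3,0],
    [0.6,-0.6,0],
    [0.845,-0.85,0.15],
    [0.845,-0.85,0.15],
    [0.845,-0.85,0.15],
  ],
  delta_rot=[
    [0,0,0],
    [0,0,0],
    [0,0,0],
    [0,0,0],
    [0,0,0],
  ],
  grip=0.5,
)

```text
time: 50.72
tool_pos: [421.0, -119.6, 131.0]
tcp_rot: [3.141, -0.005, 3.023]
contact_force: [0.3, -0.1, 0.1]
grip_width: 46.1
finger_force: 0.0
```

Run:
```python
from h import *
o=st(); print(w2c(o['tool_pos'])); go([*c2w([-100,-70,0])[:2],28],yaw=YAW+np.pi/2)
```

```text
{'time': 50.725, 'tool_pos': [420.955, -119.581, 131.024], 'tcp_rot': [3.141, -0.005, 3.023], 'contact_force': [0.299, -0.062, 0.056], 'grip_width': 46.117, 'finger_force': 0.0, 'joint_positions': [-0.451, 0.3, 1.887, -0.002, 0.959, -1.902]}
[-98.62167159 -70.08449464 131.02402882]
off [7.000e-03 5.000e-04 8.586e-01] rot [ 0.     -0.0008  0.    ]
```

Request:
send_rows(
  offset=[
    [0.007,0,0.3],
    [0.007,0,0.6],
    [0.007,0,0.85],
    [0.007,0,0.85],
  ],
  delta_rot=[
    [0,0,0],
    [0,0,0],
    [0,0,0],
    [0,0,0],
  ],
)

```text
time: 51.22
tool_pos: [418.8, -118.3, 27.7]
tcp_rot: [3.14, -0.009, 3.025]
contact_force: [0.1, 0.3, -0.0]
grip_width: 46.1
finger_force: 0.0
```

Request:
send_rows(
  offset=[
    [0,0,0],
    [0,0,0],
    [0,0,0],
    [0,0,0],
    [0,0,0],
  ],
  delta_rot=[
    [0,0,0],
    [0,0,0],
    [0,0,0],
    [0,0,0],
    [0,0,0],
  ],
  grip=0.1,
)

```text
time: 51.85
tool_pos: [419.7, -119.8, 30.0]
tcp_rot: [-3.141, -0.004, 3.023]
contact_force: [-0.8, -0.0, 7.3]
grip_width: 17.5
finger_force: 30.0
```

Request:
send_rows(
  offset=[
    [0,0.08,0],
    [0,0.16,0],
    [0,0.24,0],
    [0,0.32,0],
    [0,0.4,0],
    [0,0.47,0],
    [0,0.53,0],
    [0,0.56,0],
  ],
  delta_rot=[
    [0,0,0],
    [0,0,0],
    [0,0,0],
    [0,0,0],
    [0,0,0],
    [0,0,0],
    [0,0,0],
    [0,0,0],
  ],
)

```text
time: 52.85
tool_pos: [428.4, -53.8, 30.0]
tcp_rot: [-3.14, -0.002, 3.024]
contact_force: [-0.3, -8.4, 3.6]
grip_width: 17.3
finger_force: 30.0
```

Request:
send_rows(
  offset=[
    [0,0.01,0],
    [0,0.02,0],
    [0,0.03,0],
    [0,0.04,0],
    [0,0.05,0],
    [0,0.05,0],
  ],
  delta_rot=[
    [0,0,0],
    [0,0,0],
    [0,0,0],
    [0,0,0],
    [0,0,0],
    [0,0,0],
  ],
)

```text
time: 53.6
tool_pos: [429.1, -48.0, 30.0]
tcp_rot: [-3.14, -0.002, 3.024]
contact_force: [-0.3, -7.5, 4.0]
grip_width: 17.4
finger_force: 30.0
```

Request:
send_rows(
  offset=[
    [0,0.01,0],
    [0,0.02,0],
    [0,0.03,0],
    [0,0.035,0],
    [0,0.035,0],
  ],
  delta_rot=[
    [0,0,0],
    [0,0,0],
    [0,0,0],
    [0,0,0],
    [0,0,0],
  ],
)

```text
time: 54.22
tool_pos: [429.7, -43.9, 30.0]
tcp_rot: [-3.14, -0.002, 3.024]
contact_force: [0.7, -6.6, 3.7]
grip_width: 17.4
finger_force: 30.0
```

Request:
send_rows(
  offset=[
    [0,0.007,0],
    [0,0.015,0],
    [0,0.02,0],
    [0,0.02,0],
  ],
  delta_rot=[
    [0,0,0],
    [0,0,0],
    [0,0,0],
    [0,0,0],
  ],
)

```text
time: 54.72
tool_pos: [429.7, -43.5, 30.0]
tcp_rot: [-3.137, -0.002, 3.025]
contact_force: [-3.3, -22.6, 4.2]
grip_width: 17.2
finger_force: 30.0
```

Request:
send_rows(
  offset=[
    [0,0.005,0],
    [0,0.008,0],
    [0,0.008,0],
  ],
  delta_rot=[
    [0,0,0],
    [0,0,0],
    [0,0,0],
  ],
)

```text
time: 55.1
tool_pos: [429.7, -43.4, 30.0]
tcp_rot: [-3.136, -0.002, 3.025]
contact_force: [-5.5, -27.3, 3.5]
grip_width: 17.2
finger_force: 30.0
```

Request:
send_rows(
  offset=[
    [0,0,0],
    [0,0,0],
    [0,0,0],
    [0,0,-0.3],
    [0,0,-0.7],
    [0,0,-1],
    [0,0,-1],
  ],
  delta_rot=[
    [0,0,0],
    [0,0,0],
    [0,0,0],
    [0,0,0],
    [0,0,0],
    [0,0,0],
    [0,0,0],
  ],
  grip=0.5,
)

```text
time: 55.98
tool_pos: [430.7, -39.3, 151.4]
tcp_rot: [-3.141, 0.0, 3.024]
contact_force: [-0.5, 0.1, -1.1]
grip_width: 46.0
finger_force: 0.0
```

Run:
```python
from h import *
o=st(); print(w2c([429.7,-43.5,0])); snap('wrist')
for t in ('lever_ball','stop_knob'): print(t,[np.round(d['uv'],1) for d in finder.pinpoint(t,'wrist')][:1])
print(proj('wrist',c2w([0,8,96])),proj('wrist',c2w([-100,7,42])))
r=tilt(np.radians(20)); b=c2w([0,8,96]); print(b); go(b-axz(r)*80,rot=r)
```

```text
{'time': 55.975, 'tool_pos': [430.748, -39.275, 151.439], 'tcp_rot': [-3.141, 0.0, 3.024], 'contact_force': [-0.452, 0.118, -1.13], 'grip_width': 46.046, 'finger_force': 0.0, 'joint_positions': [-0.268, 0.26, 1.876, -0.001, 1.005, -1.721]}
[-98.9711575    6.49615135   0.        ]
lever_ball [array([320.9, 335.1])]
stop_knob [array([318. , 198.3])]
[318.99200493 342.46218911] [318.24181182 203.55688383]
[528.14975471 -53.75657719  96.        ]
off [-0.6097 -0.0252 -0.1956] rot [-0.0444 -0.0446  0.2473]
```

Request:
send_rows(
  offset=[
    [0,0,-0.15],
    [0,0,-0.2],
    [-0.1,0,-0.2],
    [-0.2,0,-0.2],
    [-0.3,-0.01,-0.2],
    [-0.4,-0.02,-0.2],
    [-0.5,-0.025,-0.196],
    [-0.61,-0.025,-0.196],
  ],
  delta_rot=[
    [-0.005,-0.005,0.03],
    [-0.011,-0.011,0.06],
    [-0.016,-0.016,0.09],
    [-0.022,-0.022,0.12],
    [-0.027,-0.027,0.15],
    [-0.033,-0.033,0.185],
    [-0.038,-0.038,0.215],
    [-0.0444,-0.0446,0.2473],
  ],
)

```text
time: 57.12
tool_pos: [501.2, -50.8, 170.5]
tcp_rot: [2.813, 0.015, 1.545]
contact_force: [-0.2, 0.6, 0.3]
grip_width: 46.1
finger_force: 0.0
```

Run:
```python
from h import *
o=st(); snap('wrist')
u=[d['uv'] for d in finder.pinpoint('lever_ball','wrist')][:1]; print(u,proj('wrist',c2w([0,8,96])), w2c(onz('wrist',u[0],96)) if u else 0)
r=tilt(np.radians(20)); b=c2w([0,7,96]); go(b+axz(r)*12,rot=r)
```

```text
{'time': 57.125, 'tool_pos': [501.172, -50.823, 170.49], 'tcp_rot': [2.813, 0.015, 1.545], 'contact_force': [-0.232, 0.609, 0.281], 'grip_width': 46.09, 'finger_force': 0.0, 'joint_positions': [-0.301, 0.203, 1.949, 0.12, 0.673, -0.36]}
[[325.8, 213.2]] [324.6727926  213.88634112] [ 0.88571769  8.56456889 96.        ]
off [-0.0245  0.0151  0.761 ] rot [-0.0033 -0.0029  0.0157]
```

Request:
send_rows(
  offset=[
    [-0.015,0.02,0.2],
    [-0.015,0.02,0.4],
    [-0.015,0.02,0.6],
    [-0.015,0.02,0.76],
    [-0.015,0.02,0.76],
  ],
  delta_rot=[
    [-0.003,-0.003,0.0157],
    [-0.003,-0.003,0.0157],
    [-0.003,-0.003,0.0157],
    [-0.003,-0.003,0.0157],
    [-0.003,-0.003,0.0157],
  ],
)

```text
time: 57.85
tool_pos: [532.1, -54.5, 84.7]
tcp_rot: [2.797, 0.002, 1.456]
contact_force: [-0.2, 0.4, -0.1]
grip_width: 46.0
finger_force: 0.0
```

Request:
send_rows(
  offset=[
    [0,0,0],
    [0,0,0],
    [0,0,0],
    [0,0,0],
    [0,0,0],
  ],
  delta_rot=[
    [0,0,0],
    [0,0,0],
    [0,0,0],
    [0,0,0],
    [0,0,0],
  ],
  grip=0.1,
)

```text
time: 58.48
tool_pos: [531.4, -54.3, 86.5]
tcp_rot: [2.795, 0.001, 1.453]
contact_force: [-7.9, -0.9, 4.8]
grip_width: 17.9
finger_force: 30.0
```

Run:
```python
from h import *
o=st(); Rc=R.from_euler('xyz',o['tcp_rot']); print(w2c(o['tool_pos']))
e0=np.pi/2
for e in np.linspace(e0,.195-.05,9)[1:]:
    d=np.array([0,-62*np.cos(e),62*np.sin(e)-62])
    d=R.from_euler('z',YAW).apply(d); print(np.round(Rc.inv().apply(d)/120,3).tolist())
```

```text
{'time': 58.475, 'tool_pos': [531.44, -54.334, 86.517], 'tcp_rot': [2.795, 0.001, 1.453], 'contact_force': [-7.913, -0.933, 4.827], 'grip_width': 17.866, 'finger_force': 30.0, 'joint_positions': [-0.277, 0.385, 1.992, 0.128, 0.424, -0.268]}
[ 3.33579852  7.8170699  86.51735911]
[-0.092, -0.003, 0.008]
[-0.18, -0.011, 0.031]
[-0.263, -0.025, 0.068]
[-0.338, -0.043, 0.119]
[-0.402, -0.066, 0.181]
[-0.453, -0.092, 0.253]
[-0.489, -0.121, 0.332]
[-0.511, -0.151, 0.416]
```

Request:
send_rows(
  offset=[
    [-0.092,-0.003,0.008],
    [-0.18,-0.011,0.031],
    [-0.263,-0.025,0.068],
    [-0.338,-0.043,0.119],
    [-0.402,-0.066,0.181],
    [-0.453,-0.092,0.253],
    [-0.489,-0.121,0.332],
    [-0.511,-0.151,0.416],
  ],
  delta_rot=[
    [0,0,0],
    [0,0,0],
    [0,0,0],
    [0,0,0],
    [0,0,0],
    [0,0,0],
    [0,0,0],
    [0,0,0],
  ],
)

```text
time: 59.48
tool_pos: [525.8, -116.6, 34.4]
tcp_rot: [2.791, 0.002, 1.452]
contact_force: [-7.3, -4.1, 6.3]
grip_width: 18.1
finger_force: 30.0
```

Request:
send_rows(
  offset=[
    [0,0,0],
    [0,0,0],
    [0,-0.005,0.015],
  ],
  delta_rot=[
    [0,0,0],
    [0,0,0],
    [0,0,0],
  ],
)

```text
time: 59.85
tool_pos: [525.9, -116.8, 32.6]
tcp_rot: [2.791, 0.003, 1.452]
contact_force: [-11.4, -8.9, 8.2]
grip_width: 18.3
finger_force: 30.0
```

Request:
send_rows(
  offset=[
    [0,0,0],
    [0,0,0],
    [0,0,0],
    [0,0,-0.3],
    [0,0,-0.7],
    [0,0,-1],
    [0,0,-1],
  ],
  delta_rot=[
    [0,0,0],
    [0,0,0],
    [0,0,0],
    [0,0,0],
    [0,0,0],
    [0,0,0],
    [0,0,0],
  ],
  grip=0.5,
)

```text
time: 60.72
tool_pos: [486.5, -111.1, 147.5]
tcp_rot: [2.786, 0.004, 1.453]
contact_force: [-0.3, 0.1, -0.3]
grip_width: 46.1
finger_force: 0.0
```

Run:
```python
from hfit import *
o=st(); im=snap('wrist')[:,:,::-1]; cv2.imwrite('pics/w10c.png',cv2.resize(im[20:270,150:500],(770,550),interpolation=cv2.INTER_CUBIC))
for t in ('lever_ball','lever_pivot','stop_face'): 
    u=[d['uv'] for d in finder.pinpoint(t,'wrist')][:1]; print(t,u)
f=36.5
for q in ([0,f-28-60.8,46],[0,f-28-62*np.cos(.395),34+62*np.sin(.395)],[0,f-28,34],[0,f,12]): print(proj('wrist',c2w(q)))
look_bed()
```

```text
{'time': 60.725, 'tool_pos': [486.497, -111.093, 147.466], 'tcp_rot': [2.786, 0.004, 1.453], 'contact_force': [-0.331, 0.129, -0.321], 'grip_width': 46.099, 'finger_force': 0.0, 'joint_positions': [-0.45, 0.222, 2.014, 0.204, 0.576, -0.485]}
lever_ball [[319.4, 200.8]]
lever_pivot [[316.6, 130.6]]
stop_face [[307.2, 97.6]]
[322.98660702 202.08921089]
[327.90563461 201.52291211]
[318.20653316 129.2127337 ]
[309.99556119  96.02882372]
[278.   4. 350.  15.] 0.78 x,y [543.3  61.2] xaxis 0.076 iou 0.744
[276.   8. 351.  55.] 0.7 x,y [540.1  24.2] xaxis 0.026 iou 0.853
[282.  53. 352.  98.] 0.69 x,y [536.9 -10.9] xaxis 3.04 iou 0.926
cass [  1.4 124.   12. ] xaxis rel 0.195
cass [ 2.6 86.8 12. ] xaxis rel 0.145
cass [ 3.6 51.6 12. ] xaxis rel 0.017
```

View pics/w10c.png

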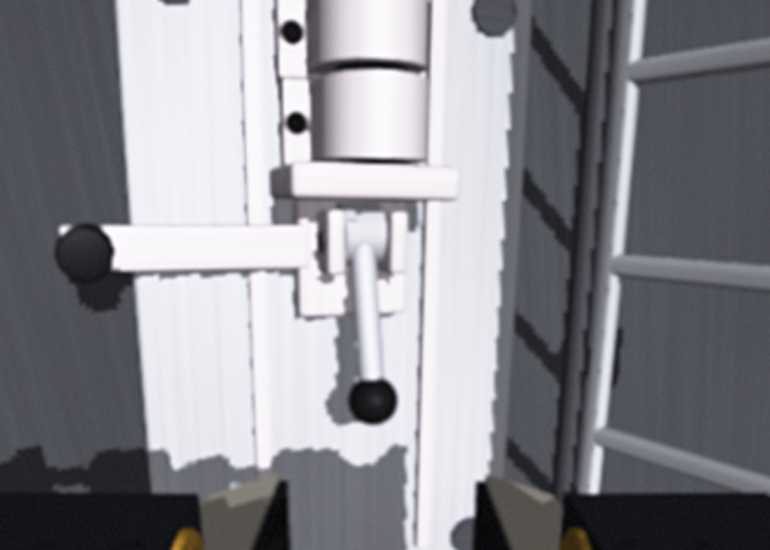

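The lever's ball is at px (319,202) as predicted for fully down, and the housings and jaw touch without gaps. Now the cover.

```bash
cat >> h.py <<'E'
def hnd(th): return c2w([78-128*np.cos(th)+36*np.sin(th),0,70+128*np.sin(th)+36*np.cos(th)])
E
python3 - <<'E'
from h import *
print(hnd(1.8)); o=get_obs(); go(o['tool_pos']+np.array([40,20,110]),yaw=YAW+np.pi/2)
E
```

```text
[668.33514496 -78.57481229 186.47322134]
off [ 0.2041  0.6055 -0.7556] rot [ 0.0434  0.0436 -0.2471]
```

Request:
send_rows(
  offset=[
    [0,0,-0.35],
    [0.1,0.3,-0.75],
    [0.2,0.6,-0.755],
    [0.2,0.6,-0.755],
    [0.2,0.6,-0.755],
    [0.2,0.6,-0.755],
    [0.2,0.6,-0.755],
    [0.2,0.6,-0.755],
  ],
  delta_rot=[
    [0.005,0.005,-0.03],
    [0.011,0.011,-0.06],
    [0.016,0.016,-0.09],
    [0.022,0.022,-0.12],
    [0.027,0.027,-0.15],
    [0.033,0.032,-0.185],
    [0.038,0.038,-0.215],
    [0.0434,0.0436,-0.2471],
  ],
  grip=0.6,
)

```text
time: 62.02
tool_pos: [524.8, -91.1, 253.2]
tcp_rot: [3.125, 0.015, 2.931]
contact_force: [0.8, 0.7, -0.6]
grip_width: 55.0
finger_force: 0.0
```

Run:
```python
from h import *
st(); h=hnd(1.8); go([h[0]-10,h[1],275],yaw=YAW+np.pi/2)
```

```text
{'time': 62.025, 'tool_pos': [524.771, -91.086, 253.166], 'tcp_rot': [3.125, 0.015, 2.931], 'contact_force': [0.767, 0.727, -0.638], 'grip_width': 55.04, 'finger_force': 0.0, 'joint_positions': [-0.327, 0.328, 1.471, 0.018, 1.33, -1.691]}
off [-1.0691  0.3376 -0.1606] rot [ 0.0025  0.0025 -0.0146]
```

Request:
send_rows(
  offset=[
    [0,0,-0.2],
    [-0.35,0.1,-0.2],
    [-0.7,0.2,-0.2],
    [-1,0.32,-0.2],
    [-1,0.32,-0.2],
    [-1,0.32,-0.2],
  ],
  delta_rot=[
    [0.0025,0.0025,-0.0146],
    [0.0025,0.0025,-0.0146],
    [0.0025,0.0025,-0.0146],
    [0.0025,0.0025,-0.0146],
    [0.0025,0.0025,-0.0146],
    [0.0025,0.0025,-0.0146],
  ],
)

```text
time: 62.78
tool_pos: [649.1, -79.6, 279.9]
tcp_rot: [3.141, 0.0, 3.017]
contact_force: [-0.0, -0.1, -1.0]
grip_width: 55.2
finger_force: 0.0
```

Run:
```python
from h import *
st(); snap('wrist','w11'); cal=optics.get_calibration('wrist')
u=[(d['uv'],d['confidence']) for d in finder.pinpoint('cover_handle','wrist')][:2]; print(u)
o,v=ray('wrist',u[0][0],cal)
for th in (1.7,1.75,1.8,1.85,1.9): print(th,np.round(hnd(th),1),proj('wrist',hnd(th),cal))
```

```text
{'time': 62.775, 'tool_pos': [649.06, -79.595, 279.897], 'tcp_rot': [3.141, 0.0, 3.017], 'contact_force': [-0.05, -0.117, -0.966], 'grip_width': 55.199, 'finger_force': 0.0, 'joint_positions': [-0.239, 0.564, 1.024, 0.0, 1.554, -1.685]}
[([322.0, 231.5], 0.61), ([53.1, 153.6], 0.53)]
1.7 [656.5 -77.2 192.3] [327.06300284 216.03093766]
1.75 [662.5 -77.9 189.5] [327.03596858 221.89827971]
1.8 [668.3 -78.6 186.5] [327.00466845 227.29137607]
1.85 [674.  -79.3 183.1] [326.96950543 232.20643544]
1.9 [679.6 -79.9 179.5] [326.93087968 236.64412946]
```

View pics/w11.png

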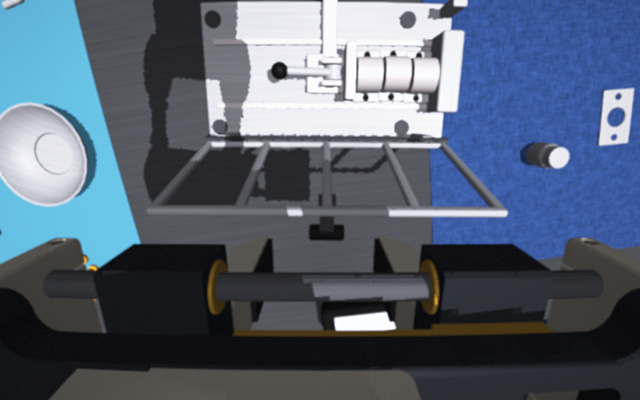

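Handle at px (327,232), so the cover is at about 1.85 rad, and the row looks tight. Descending onto the handle.

Run:
```python
from h import *
h=hnd(1.85); go([h[0],h[1],225],yaw=YAW+np.pi/2); go([h[0],h[1],172],yaw=YAW+np.pi/2)
```

```text
off [-0.2065  0.0307  0.469 ] rot [ 0.      0.0004 -0.001 ]
off [-0.2054  0.0306  0.9107] rot [ 0.      0.0004 -0.001 ]
```

Request:
send_rows(
  offset=[
    [-0.2,0.03,0],
    [-0.206,0.03,0.3],
    [-0.206,0.03,0.5],
    [-0.206,0.03,0.7],
    [-0.206,0.03,0.85],
    [-0.206,0.03,0.9],
    [-0.206,0.03,0.9],
  ],
  delta_rot=[
    [0,0,0],
    [0,0,0],
    [0,0,0],
    [0,0,0],
    [0,0,0],
    [0,0,0],
    [0,0,0],
  ],
)

```text
time: 63.75
tool_pos: [674.7, -79.4, 173.9]
tcp_rot: [3.141, 0.003, 3.016]
contact_force: [0.2, -0.2, -0.1]
grip_width: 55.0
finger_force: 0.0
```

Request:
send_rows(
  offset=[
    [0,0,0],
    [0,0,0],
    [0,0,0],
    [0,0,0],
    [0,0,0],
  ],
  delta_rot=[
    [0,0,0],
    [0,0,0],
    [0,0,0],
    [0,0,0],
    [0,0,0],
  ],
  grip=0.15,
)

```text
time: 64.38
tool_pos: [675.0, -79.9, 173.8]
tcp_rot: [-3.141, 0.004, 3.016]
contact_force: [-1.7, -4.2, 2.9]
grip_width: 29.6
finger_force: 30.0
```

```bash
cat > arc.py <<'E'
from h import *
import sys
a,b=map(float,sys.argv[1:3]); o=st(); Rc=R.from_euler('xyz',o['tcp_rot'])
h=hnd(a)
for t in np.linspace(a,b,9)[1:]: print(np.round(Rc.inv().apply(hnd(t)-h)/120,3).tolist())
E
python3 arc.py 1.85 1.3
```

```text
{'time': 64.375, 'tool_pos': [675.009, -79.904, 173.82], 'tcp_rot': [-3.141, 0.004, 3.016], 'contact_force': [-1.674, -4.236, 2.862], 'grip_width': 29.622, 'finger_force': 30.0, 'joint_positions': [-0.23, 0.669, 1.122, -0.001, 1.347, -1.676]}
[0.066, -0.0, -0.038]
[0.134, -0.001, -0.071]
[0.205, -0.001, -0.1]
[0.277, -0.002, -0.124]
[0.351, -0.002, -0.142]
[0.426, -0.003, -0.156]
[0.502, -0.003, -0.164]
[0.578, -0.004, -0.168]
```

Handle pinched (29.6 mm). Following the arc.

Request:
send_rows(
  offset=[
    [0.066,0,-0.038],
    [0.134,-0.001,-0.071],
    [0.205,-0.001,-0.1],
    [0.277,-0.002,-0.124],
    [0.351,-0.002,-0.142],
    [0.426,-0.003,-0.156],
    [0.502,-0.003,-0.164],
    [0.578,-0.004,-0.168],
  ],
  delta_rot=[
    [0,0,0],
    [0,0,0],
    [0,0,0],
    [0,0,0],
    [0,0,0],
    [0,0,0],
    [0,0,0],
    [0,0,0],
  ],
)

```text
time: 65.38
tool_pos: [607.4, -71.1, 193.6]
tcp_rot: [3.141, 0.008, 3.017]
contact_force: [4.1, -1.6, -1.6]
grip_width: 29.5
finger_force: 30.0
```

```bash
python3 arc.py 1.3 0.7; python3 arc.py 0.7 -0.02
```

```text
{'time': 65.375, 'tool_pos': [607.413, -71.08, 193.638], 'tcp_rot': [3.141, 0.008, 3.017], 'contact_force': [4.1, -1.577, -1.558], 'grip_width': 29.451, 'finger_force': 30.0, 'joint_positions': [-0.242, 0.522, 1.329, 0.001, 1.282, -1.689]}
[0.083, -0.001, 0.002]
[0.166, -0.001, 0.011]
[0.247, -0.001, 0.025]
[0.328, -0.002, 0.046]
[0.407, -0.002, 0.073]
[0.483, -0.003, 0.105]
[0.557, -0.003, 0.143]
[0.628, -0.004, 0.187]
{'time': 65.375, 'tool_pos': [607.413, -71.08, 193.638], 'tcp_rot': [3.141, 0.008, 3.017], 'contact_force': [4.1, -1.577, -1.558], 'grip_width': 29.451, 'finger_force': 30.0, 'joint_positions': [-0.242, 0.522, 1.329, 0.001, 1.282, -1.689]}
[0.08, -0.001, 0.059]
[0.155, -0.001, 0.125]
[0.223, -0.001, 0.198]
[0.285, -0.002, 0.276]
[0.339, -0.002, 0.359]
[0.386, -0.002, 0.448]
[0.425, -0.003, 0.54]
[0.455, -0.003, 0.635]
```

Request:
send_rows(
  offset=[
    [0.083,-0.001,0.002],
    [0.166,-0.001,0.011],
    [0.247,-0.001,0.025],
    [0.328,-0.002,0.046],
    [0.407,-0.002,0.073],
    [0.483,-0.003,0.105],
    [0.557,-0.003,0.143],
    [0.628,-0.004,0.187],
  ],
  delta_rot=[
    [0,0,0],
    [0,0,0],
    [0,0,0],
    [0,0,0],
    [0,0,0],
    [0,0,0],
    [0,0,0],
    [0,0,0],
  ],
)

```text
time: 66.38
tool_pos: [531.1, -61.1, 171.8]
tcp_rot: [3.14, 0.005, 3.017]
contact_force: [-0.3, 2.7, 8.9]
grip_width: 29.4
finger_force: 30.0
```

Request:
send_rows(
  offset=[
    [0.08,-0.001,0.059],
    [0.155,-0.001,0.125],
    [0.223,-0.001,0.198],
    [0.285,-0.002,0.276],
    [0.339,-0.002,0.359],
    [0.386,-0.002,0.448],
    [0.425,-0.003,0.54],
    [0.455,-0.003,0.635],
  ],
  delta_rot=[
    [0,0,0],
    [0,0,0],
    [0,0,0],
    [0,0,0],
    [0,0,0],
    [0,0,0],
    [0,0,0],
    [0,0,0],
  ],
)

```text
time: 67.38
tool_pos: [475.7, -53.9, 94.0]
tcp_rot: [3.139, 0.0, 3.016]
contact_force: [-4.0, 8.1, 44.8]
grip_width: 29.4
finger_force: 30.0
```

Request:
send_rows(
  offset=[
    [0,0,0],
    [0,0,0.01],
    [0,0,0.02],
    [0,0,0.02],
  ],
  delta_rot=[
    [0,0,0],
    [0,0,0],
    [0,0,0],
    [0,0,0],
  ],
)

```text
time: 67.88
tool_pos: [475.7, -53.9, 93.7]
tcp_rot: [3.139, 0.001, 3.017]
contact_force: [-8.3, 6.4, 25.4]
grip_width: 29.7
finger_force: 30.0
```

Request:
send_rows(
  offset=[
    [0,0,0],
    [0,0,0],
    [0,0,0],
    [0,0,-0.2],
    [0,0,-0.5],
    [0,0,-1],
    [0,0,-1],
  ],
  delta_rot=[
    [0,0,0],
    [0,0,0],
    [0,0,0],
    [0,0,0],
    [0,0,0],
    [0,0,0],
    [0,0,0],
  ],
  grip=0.55,
)

```text
time: 68.75
tool_pos: [479.0, -56.3, 215.7]
tcp_rot: [-3.141, 0.011, 3.017]
contact_force: [-0.4, 0.0, -0.6]
grip_width: 50.7
finger_force: 0.0
```

Run:
```python
from h import *
st(); im=snap('wrist','w12'); cal=optics.get_calibration('wrist')
print([(d['uv'],d['confidence']) for d in finder.pinpoint('cover_handle','wrist')][:2])
for th in (0,.05,.1): print(th,np.round(hnd(th),1),proj('wrist',hnd(th),cal))
s=snap('scene')[:,:,::-1]
cv2.imwrite('pics/fin.png',np.vstack([cv2.resize(im[40:250,60:560,::-1],(700,294)),cv2.resize(s[140:260,200:480],(700,300),interpolation=cv2.INTER_CUBIC)]))
```

```text
{'time': 68.75, 'tool_pos': [479.046, -56.256, 215.725], 'tcp_rot': [-3.141, 0.011, 3.017], 'contact_force': [-0.356, 0.022, -0.6], 'grip_width': 50.689, 'finger_force': 0.0, 'joint_positions': [-0.276, 0.267, 1.664, 0.001, 1.199, -1.722]}
[([324.2, 197.9], 0.64)]
0 [477.6 -55.8 106. ] [322.98291382 200.77308743]
0.05 [479.5 -56.  112.4] [322.99846196 204.98356319]
0.1 [481.8 -56.3 118.6] [323.0168388  209.69438246]
```

View pics/fin.png

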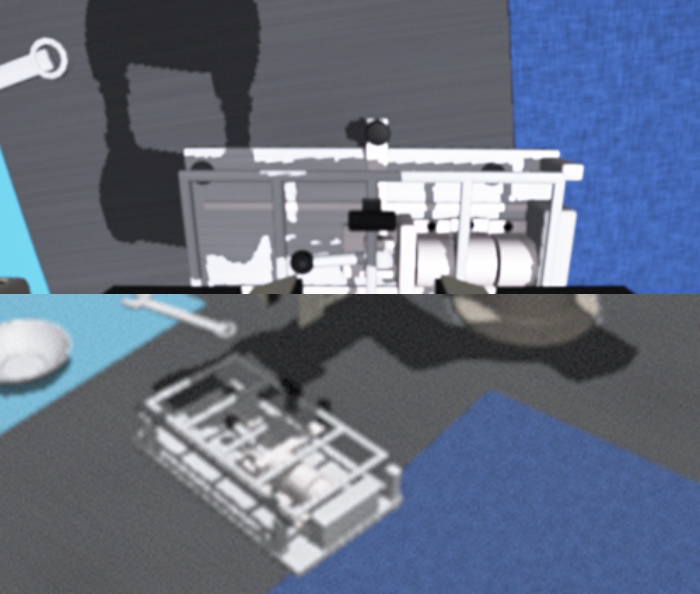

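The cover is level: the handle is at row 198, where 201 is predicted for fully shut. The row is tight, the lever is down and nothing touches the robot. Handing in.

```bash
python3 -c "
from h import *
print(ticket.close_job())"
```

```text
the job is handed in; nothing more can be done
None
```

I packed and handed in all three housings: the row is held tight against the end plate, the lever is down and the cover is shut. No verdict came back, and one early finger push briefly tipped a housing (57 N at the wrist, under the 120 N limit).

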